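# Strip a length stop off its stud and stow it on end

### The arm

A 7-joint arm with a two-finger parallel gripper is mounted at the origin on the work surface. World frame = base frame: x ahead of the robot, y to its left, z up, the work surface at z = 0. Lengths are in m, angles in rad, forces in N, time in s.
With the tool pointing down it reaches from about 0.4 to 0.875 m from the base axis. Payload 19.3 kg.
Tool frame: the origin (TCP) lies at the very end of the fingers, on their centre line; the grasp point (between the pads) lies 19 mm behind it; z points along the fingers, y is the direction in which the jaws open and shut (so a half turn about z gives the same grasp; the last joint's range is limited). The gripper opens to 85 mm and grips with 20 to 120 N. Pads are 22 mm wide; open, the fingers measure 114 mm over their backs; the gripper's body (76 mm by 85 mm) begins 54 mm behind the grasp point. The pads swing forward as they close: fully open they stand 13 mm farther back than shut.
Start: joints at [-0.07, 0.521, -0.036, 1.599, 0.021, 1.021, -0.113], TCP at [0.625, -0, 0.231] pointing down, gripper open.
Joint ranges: [-2.91, 2.91], [-0.3, 2.13], [-1.5, 1.42], [0.17, 2.43], [-1.26, 4.41], [0.16, 1.93], [-2.52, 2.52]. Speed limits (rad/s): [1.89, 1.89, 2.39, 2.39, 3.01, 3.01, 3.01].

### API

Orientations are given as [roll, pitch, yaw] about the fixed x, y, z axes, in that order (R = Rz(yaw) Ry(pitch) Rx(roll)).
In Python, from workcell import telemetry, imaging, ticket gives the robot as it stands.
- The arm moves only by the tool carry_out, never from a script. Its argument "series" is a list of rows, each a list of 7 numbers: the shift along the tool's x, y, z in m, then the turn, a rotation vector about the tool's x, y, z in rad, then the closure in counts, from 0 (fully open) to 255 (shut). In form: [[tx, ty, tz, ax, ay, az, jaw], ...]. A call has 1 to 10 rows; each row is the pose to reach, as a shift and turn from the pose commanded when the call began, along the tool's axes at that moment; what a row does not reach only later rows make up. A row lasts 1/8 s, in which the tool goes at most 62.5 mm and 10.7 degrees, less where a joint would pass 70% of its speed; a pose out of reach is approached as far as the arm can. A call with a gripper value outside its range is refused whole. The fingers move at their own pace and stop on an object; "force" is the grip in N (left out, the last holds). Time passes only in rows, so rows that repeat a pose let the fingers close. It gives the time, the measured TCP pose, the force and the opening at its end, in the units of the state.
- telemetry.observe(): the state, without advancing time (a new reading comes with each control period).
- imaging.grab_frame(name): name is "scene" or "side" or "wrist"; returns (picture, depth): 480x640x3 uint8, blue, green, red; 480x640 float32, m along the optical axis (not along the pixel's ray), 0 where there is no reading.
- imaging.camera_info(name): a dict with "mtx" (3x3 intrinsics, pixels), "extrinsics" (4x4, takes a point from camera to world coordinates); the wrist camera has in their place "hand_eye" (4x4, takes a point from camera to tool coordinates, whose origin is the TCP and whose axes are the flange's). Camera axes: x right, y down, z forward; pixel columns grow to the right and rows downward; lengths in m; the calibration is good to about 2 mm. A picture is of the moment at which its call begins: read the wrist's pose just before it. camera_info takes no time and is no camera call.
- ticket.job_done(): hands the job in, once; it reports no verdict.
The state is a dict: "clock": time; "qpos": joint angles; "qd": joint speeds; "joint_efforts": joint torques, N m; "position": TCP position; "tool_rot": TCP orientation; "force": force on the tool from outside, world axes, zero at the start; "moment": the same for the moment, N m; "grip_width": finger opening in m.
Only numpy, scipy, OpenCV 4.12 (cv2) and the standard library are available. Lean on these libraries where they do the work, as an engineer would, in place of code of your own. Each camera call takes 0.05 s, during which the arm holds its last target.

### The job

Strip the length stop off the stud: put the wing nut in the blue tray first, then the brass spacer in the tray too, and only then lift the wooden stop off. Lay the stop down on the 45-degree sloping rest with its steel foot against the lip and let go; then take it again another way and stand it upright on its steel foot, hole end up, in the middle of the cork pad, and let go. Leave the spare stop, the glue jar and the offcut where they stand.

Things in the scene. Friction and masses are not known exactly. Their poses are not given: they have to be found in the camera images.
- wingnut_center (a point): Black plastic wing nut, already unscrewed: it only sits loose on the stud and lifts straight up (no turning). Centre of its square hub (24 by 24 mm, sides along own x and y, 22 mm high, 13 mm square through hole); two wings 9 mm thick reach 31 mm from the axis along its own +x and -x, from 4 to 22 mm above its underside. z is the hole axis. Starts on top of the spacer.
- spacer_center (a point): Brass spacer ring, 34 mm outside diameter, 15 mm hole, 14 mm high; point at its centre, z along its axis. Lies loose on the stop, under the wing nut, around the stud.
- stop_center (a point): Length stop: hardwood bar 120 mm long (own x), 40 mm wide (own y), 26 mm thick (own z), 0.16 kg give or take; point at the centre of the bar. Its -x end is a dark steel foot 12 mm long with a red band beside it; its +x end has the 15 mm square stud hole (along z), 32 mm from the bar's centre. It starts flat on the jig's rail, loose around the stud, underside 42 mm above the bench, top face 68 mm above it.
- stop_hole (a point): Centre of the stop's stud hole, half-way through the thickness; same axes as the stop.
- stud_top (a point): Tip of the fixed upright steel stud, 10 mm diameter, smooth to slide on. It stands 57 mm above the rail's top face (31 mm above the top of the stop), tip 99 mm above the bench.
- jig: Fixed jig, origin on the bench under the stud axis. A 26 mm wide aluminium rail, top 42 mm above the bench, runs from x = -103 to +32 mm along own x, on a 10 mm dark wood foot 170 by 90 mm. The rail is narrower than the stop, so fingertips can pass down on both sides of it.
- tray: Fixed blue open tray, 130 mm (own x) by 170 mm (own y), walls 30 mm high and 5 mm thick, floor 5 mm thick; origin on the bench under its centre.
- rest: Fixed sloping rest, origin on the bench under its dark wood foot (150 by 100 by 12 mm). A 26 mm wide white slope rises at 45 degrees towards own +x (its face looks up and towards own -x), a yellow lip square to it stands 14 mm proud at the low end, which is the side away from the robot. Slope and lip are narrower than the stop, so fingertips can pass on both sides.
- rest_lie (a point): Where the stop's centre lies when parked with its foot against the lip: 87 mm above the bench, 13 mm off the slope face, 60 mm up from the lip. Axes as rest; the parked stop's x points up the slope, along (0.707, 0, 0.707), its z out of the slope, along (-0.707, 0, 0.707).
- board: Fixed grey storage board, 120 mm (own x) by 270 mm (own y), 18 mm thick, origin on the bench under its centre. Carries the cork pad and the spare stop.
- pad_center (a point): Centre of the top face of the cork pad, 90 by 90 mm, fixed on the board, top face 22 mm above the bench. A stop standing on it has its centre 60 mm above this point.
- spare_center (a point): Spare stop, same size as the stop, green band, standing on end on the board about 140 mm from the pad's centre; its centre. Leave alone.
- glue_center (a point): Yellow glue jar with a red lid, 60 mm diameter, 90 mm high, standing on the bench; point half-way up. Leave alone.
- offcut_center (a point): Pale wood offcut, 90 by 45 by 45 mm, lying on the bench; its centre. Leave alone.
Not all that is in view belongs to the job. What is shaped like the part that bears stop_center but pink is not meant.

How it is judged:
On the way, in this order (a step that is already met when the one before it is completed fails the run):
1. the wing nut lies in the tray, let go, while spacer and stop are still on the stud (x of wingnut_center in the frame of tray between -0.06 and 0.06 m and y of wingnut_center in the frame of tray between -0.08 and 0.08 m and z of wingnut_center in the frame of tray between 0 and 0.034 m and contact force between the fingers and wingnut below 0.1 N and horizontal distance between each of spacer_center, stop_hole and stud_top below 0.008 m and z of spacer_center in the frame of jig below 0.085 m and z of stop_hole in the frame of jig below 0.065 m), for 0.2 s.
2. the spacer lies in the tray too, let go, while the stop is still on the stud (x of spacer_center in the frame of tray between -0.06 and 0.06 m and y of spacer_center in the frame of tray between -0.08 and 0.08 m and z of spacer_center in the frame of tray between 0 and 0.034 m and x of wingnut_center in the frame of tray between -0.06 and 0.06 m and y of wingnut_center in the frame of tray between -0.08 and 0.08 m and z of wingnut_center in the frame of tray between 0 and 0.034 m and contact force between the fingers and spacer below 0.1 N and horizontal distance between stop_hole and stud_top below 0.008 m and z of stop_hole in the frame of jig below 0.065 m), for 0.2 s.
3. the stop is parked on the slope, foot against the lip, let go (distance between stop_center and rest_lie below 0.02 m and angle between stop_center's own z axis and vertical between 0.635398 and 0.935398 rad and angle between stop_center's own x axis and vertical between 0.635398 and 0.935398 rad and angle between the y axis of stop_center and the y axis of rest, either way round below 0.25 rad and contact force between the fingers and stop below 0.1 N), for 0.2 s.
At the end, for the whole second after the job is handed in: The stop stands at rest on its steel foot on the cork pad, hole end up, within 0.09 rad of upright and its centre within 30 mm of the pad's centre, let go; the wing nut and the spacer both lie inside the blue tray (angle between stop_center's own x axis and vertical below 0.09 rad and horizontal distance between stop_center and pad_center below 0.03 m and z of stop_center in the frame of board between 0.076 and 0.088 m and linear speed of stop below 0.02 m/s and angular speed of stop below 0.2 rad/s and x of wingnut_center in the frame of tray between -0.06 and 0.06 m and y of wingnut_center in the frame of tray between -0.08 and 0.08 m and z of wingnut_center in the frame of tray between 0 and 0.034 m and x of spacer_center in the frame of tray between -0.06 and 0.06 m and y of spacer_center in the frame of tray between -0.08 and 0.08 m and z of spacer_center in the frame of tray between 0 and 0.034 m and contact force between the fingers and stop below 0.1 N); the robot touches nothing.
It fails at once if the spare stop is moved (more than 25 mm) or knocked over (distance of spare_center from where it was at the start of the episode above 0.025 m).
It fails at once if the glue jar is moved (more than 25 mm) or knocked over (distance of glue_center from where it was at the start of the episode above 0.025 m).
It fails at once if the offcut is moved (more than 25 mm) or knocked over (distance of offcut_center from where it was at the start of the episode above 0.025 m).
It also fails if it takes over 72 s, if anything falls off the work surface, if the arm or the gripper's body presses on something with over 40 N, if the wrist force passes 120 N, or if a joint passes its speed limit or range.

## Working session

There is one attempt and no reset: what is moved stays moved. The work goes in short steps, Python scripts to look and compute and a tool call to move; the robot and the scene stay as the last step left them, time stands still between calls to the robot, and variables do not carry over. Pictures are saved under pics/ and viewed, and the job is handed in when it is done.

Besides the shell and the picture viewer there is one more tool, called in YAML: its name, and indented under it one key for each argument. carry_out: Moves the arm, as the interface text tells. Its arguments: {"type":"object","properties":{"series":{"type":"array"},"force":{"type":"number"}},"required":["series"]}

```bash
ls; mkdir -p pics; python3 - <<'E'
from workcell import telemetry, imaging
import cv2, numpy as np
s=telemetry.observe(); print(s)
for n in ["scene","side","wrist"]:
    p,d=imaging.grab_frame(n); cv2.imwrite(f"pics/{n}0.png",p); np.save(f"pics/{n}0.npy",d)
    i=imaging.camera_info(n); print(n,{k:np.round(v,4).tolist() if not isinstance(v,str) else v for k,v in i.items()})
E
```

```text
pics
{'clock': 0.0, 'qpos': array([-0.07021819,  0.52199378, -0.03630756,  1.59998879,  0.02123506,
        1.02111564, -0.11276843]), 'qd': array([-3.95595405e-04,  9.94607241e-05, -9.34038604e-05,  1.17894440e-03,
       -1.57762908e-03,  4.30839144e-04,  3.60746080e-04]), 'joint_efforts': array([-4.24098413e-03, -9.27110124e+01,  1.97758444e+00, -3.69928443e+01,
        1.76317629e-02,  8.19846697e-03, -6.58496788e-05]), 'position': array([ 6.24667957e-01, -4.68516923e-05,  2.30745458e-01]), 'tool_rot': array([-3.14047903e+00,  1.19919732e-04,  1.57083697e+00]), 'force': array([ 0.16693045,  0.65519723, -0.19071297]), 'moment': array([0.01431956, 0.01082135, 0.05068363]), 'grip_width': 0.08507404356456962}
scene {'mtx': [[598.0079, 0.0, 313.5012], [0.0, 598.0079, 234.7658], [0.0, 0.0, 1.0]], 'extrinsics': [[0.879, 0.2714, -0.3922, 1.0669], [0.4766, -0.4725, 0.7413, -0.9749], [0.0159, -0.8385, -0.5446, 0.8059], [0.0, 0.0, 0.0, 1.0]]}
side {'mtx': [[521.2221, 0.0, 314.0134], [0.0, 521.2221, 245.8628], [0.0, 0.0, 1.0]], 'extrinsics': [[0.8894, -0.2525, 0.3811, 0.0979], [-0.4568, -0.5241, 0.7187, -0.9268], [0.0183, -0.8133, -0.5815, 0.8107], [0.0, 0.0, 0.0, 1.0]]}
wrist {'mtx': [[333.9274, 0.0, 315.1253], [0.0, 333.9274, 238.8212], [0.0, 0.0, 1.0]], 'hand_eye': [[-0.0006, -0.953, -0.3028, 0.0771], [1.0, -0.0008, 0.0005, 0.0004], [-0.0007, -0.3028, 0.953, -0.1423], [0.0, 0.0, 0.0, 1.0]]}
```

View pics/scene0.png

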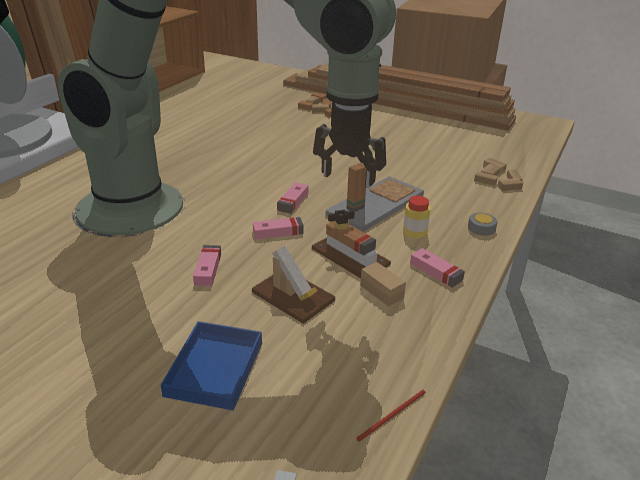

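View pics/side0.png

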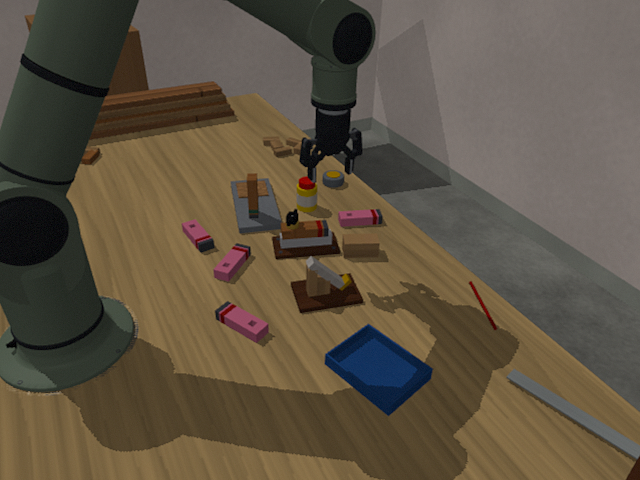

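View pics/wrist0.png

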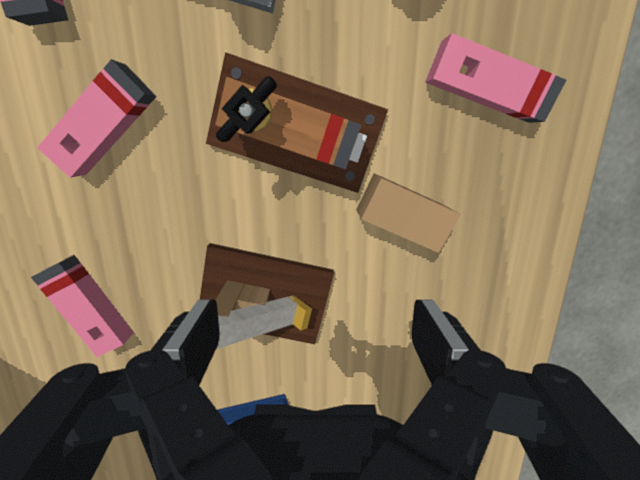

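The wrist view shows the nut and stud at about (247,110), the stop with its foot at (355,145), the rest foot at (200–334, 245–343) with the yellow lip at (302,313), and the offcut at (408,217). The tray only shows well in scene (162–262, 322–408) and side (326–431, 325–412). The board with pad and spare is at scene (327–425, 178–225). I'll zoom in for corners.

```bash
cat > h.py <<'E'
import numpy as np, cv2
from scipy.spatial.transform import Rotation as R
from workcell import telemetry, imaging
def Tof(s):
    T=np.eye(4); T[:3,:3]=R.from_euler('xyz',s["tool_rot"]).as_matrix(); T[:3,3]=s["position"]; return T
T0=np.eye(4);T0[:3,:3]=R.from_euler('xyz',[-3.14047903,0.00012,1.57083697]).as_matrix();T0[:3,3]=[.624668,0,.230745]
def ext(n,T=None):
    i=imaging.camera_info(n); K=np.array(i["mtx"])
    E=np.array(i["extrinsics"]) if n!="wrist" else (Tof(telemetry.observe()) if T is None else T)@np.array(i["hand_eye"])
    return K,E
def ray(n,uv,z,T=None):
    K,E=ext(n,T); d=E[:3,:3]@np.linalg.inv(K)@np.array([uv[0],uv[1],1.]); o=E[:3,3]
    return o+d*(z-o[2])/d[2]
def proj(n,P,T=None):
    K,E=ext(n,T); p=np.linalg.inv(E)@np.append(P,1); q=K@p[:3]; return q[:2]/q[2]
def crop(img,x0,y0,w,h,f,out):
    c=cv2.resize(img[y0:y0+h,x0:x0+w],None,fx=f,fy=f,interpolation=cv2.INTER_CUBIC); cv2.imwrite(out,c)
E
python3 - <<'E'
from h import *
s=cv2.imread("pics/scene0.png");d=cv2.imread("pics/side0.png");w=cv2.imread("pics/wrist0.png")
a=cv2.resize(s[150:290,300:440],None,fx=4,fy=4);
cv2.imwrite("pics/c1.png",a)
crop(s,150,310,130,110,5,"pics/c2.png"); crop(d,220,165,110,70,7,"pics/c3.png"); crop(d,315,315,130,105,5,"pics/c4.png")
crop(w,190,40,210,165,3.6,"pics/c5.png"); crop(w,190,230,160,130,4.5,"pics/c6.png")
E
```

```text
(no output)
```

View pics/c1.png

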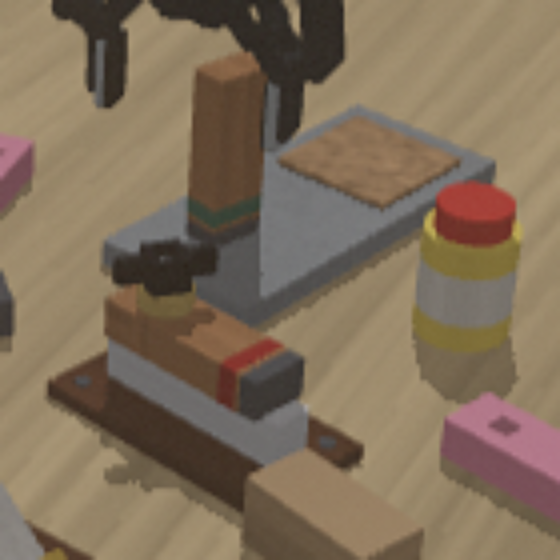

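View pics/c2.png

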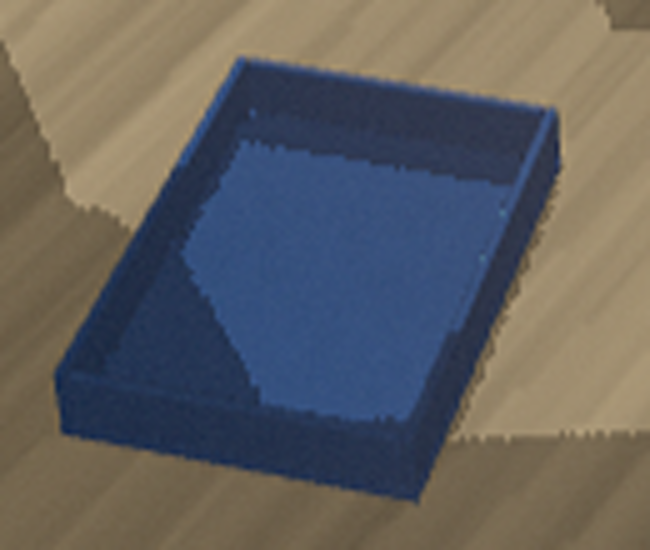

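View pics/c3.png

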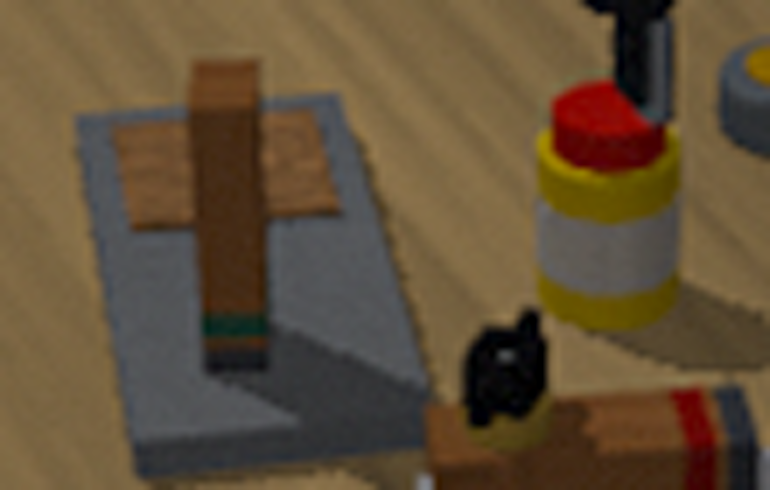

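View pics/c5.png

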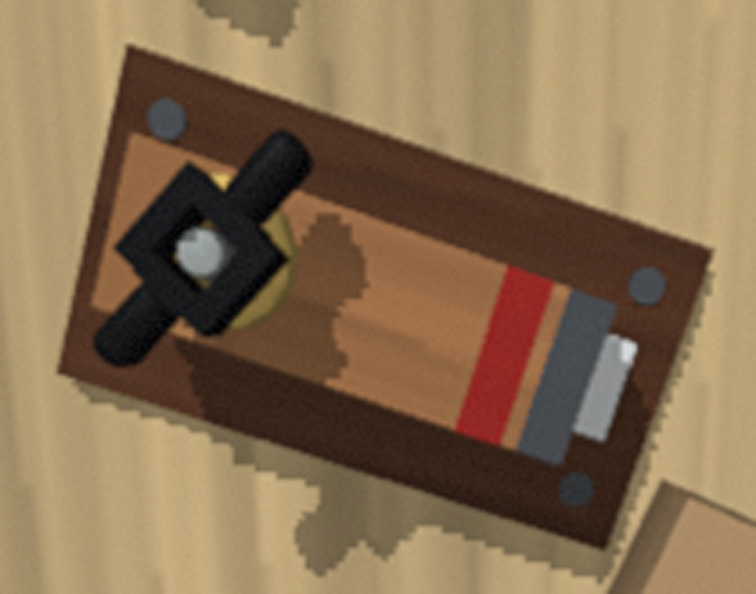

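View pics/c6.png

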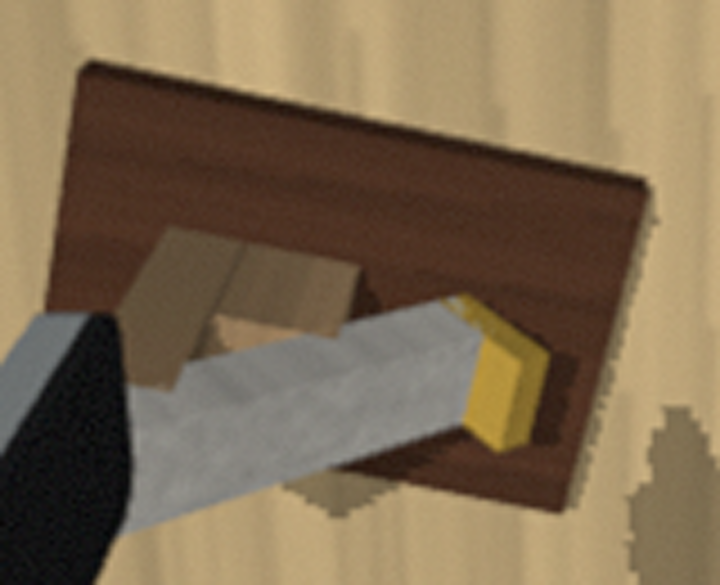

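```bash
cat > m.py <<'E'
from h import *
def cp(x0,y0,f,pts): return [((x+.5)/f-.5+x0,(y+.5)/f-.5+y0) for x,y in pts]
def show(name,cam,uv,z):
    P=[ray(cam,p,z,T0) for p in uv]; print(name,np.round([p[:2] for p in P],4).tolist()); return np.array(P)[:,:2]
J=show("jigfoot z.01",'wrist',cp(190,40,3.6,[(127,45),(712,250),(605,548),(60,373)]),.01)
print(" sides",np.linalg.norm(J-np.roll(J,-1,0),axis=1),"ctr",J.mean(0), "yaw",np.arctan2(*(J[1]-J[0])[::-1]),np.arctan2(*(J[2]-J[3])[::-1]))
show("stud",'wrist',cp(190,40,3.6,[(198,252)]),.099)
S=show("stop top corners (hole-up, foot-up, foot-lo, hole-lo)",'wrist',cp(190,40,3.6,[(130,133),(616,305),(560,465),(90,305)]),.068)
print(" sides",np.linalg.norm(S-np.roll(S,-1,0),axis=1),"ctr",S.mean(0),"yaw",np.arctan2(*(S[1]-S[0])[::-1]),np.arctan2(*(S[2]-S[3])[::-1]))
W=show("wing tips z .104",'wrist',cp(190,40,3.6,[(293,150),(113,352)]),.104); print(" len",np.linalg.norm(W[0]-W[1]),"ctr",W.mean(0),"yaw",np.arctan2(*(W[0]-W[1])[::-1]))
Rr=show("rest foot z.012",'wrist',cp(190,230,4.5,[(88,66),(650,190),(565,512)]),.012)
c=(Rr[0]+Rr[2])/2;print(" sides",np.linalg.norm(np.diff(Rr,axis=0),axis=1),"ctr",c,"yaw",np.arctan2(*(Rr[0]-Rr[1])[::-1]))
show("tray rim scene",'scene',cp(150,310,5,[(240,60),(555,110),(415,425),(58,372)]),.03)
show("board top scene",'scene',cp(300,150,4,[(360,107),(495,160)]),.018)
show("pad scene",'scene',cp(300,150,4,[(360,108),(460,160),(380,205),(278,158)]),.022)
show("pad side",'side',cp(220,165,7,[(113,127),(322,110),(342,212),(133,230)]),.022)
show("board side",'side',cp(220,165,7,[(78,117),(340,95),(432,415),(133,445)]),.018)
show("spare top scene",'scene',cp(300,150,4,[(195,68),(240,55),(265,68),(220,80)]),.138)
show("spare bottom scene",'scene',cp(300,150,4,[(190,225),(220,243),(260,220)]),.018)
show("glue lid scene",'scene',cp(300,150,4,[(476,200)]),.09)
show("offcut wrist top",'wrist',[(376,176),(460,212),(436,255),(358,210)],.045)
T=show("tray rim side",'side',[(368.5,326),(431,371),(390,405),(327,359)],.03)
E
python3 m.py
```

```text
jigfoot z.01 [[0.5378, 0.1515], [0.6985, 0.0999], [0.6715, 0.0155], [0.5113, 0.0667]]
 sides [0.1688177  0.08859212 0.1681942  0.08889395] ctr [0.60478106 0.08342153] yaw -0.31068202533556116 -0.30890591894789093
stud [[0.5711, 0.094]]
stop top corners (hole-up, foot-up, foot-lo, hole-lo) [[0.5509, 0.1216], [0.6646, 0.084], [0.6521, 0.0462], [0.5383, 0.084]]
 sides [0.11966962 0.03976996 0.11997258 0.03960713] ctr [0.60147543 0.08394669] yaw -0.3196001929674005 -0.32096287806665846
wing tips z .104 [[0.5927, 0.1132], [0.5526, 0.0737]]
 len 0.056285308682373414 ctr [0.57266875 0.09342912] yaw 0.7765746235087014
rest foot z.012 [[0.5042, -0.0441], [0.6472, -0.0782], [0.625, -0.1758]]
 sides [0.14699739 0.10013171] ctr [ 0.56460506 -0.1099501 ] yaw 2.9074732815154416
tray rim scene [[0.4606, -0.3023], [0.5822, -0.2663], [0.6255, -0.4207], [0.5056, -0.4609]]
board top scene [[0.5423, 0.4755], [0.6533, 0.449]]
pad scene [[0.5456, 0.4667], [0.6345, 0.4296], [0.6103, 0.344], [0.5252, 0.3695]]
pad side [[0.5495, 0.4549], [0.6396, 0.4299], [0.6118, 0.342], [0.5258, 0.366]]
board side [[0.5409, 0.4773], [0.6552, 0.4464], [0.5836, 0.1858], [0.4697, 0.2166]]
spare top scene [[0.5128, 0.2516], [0.5294, 0.2824], [0.5506, 0.2737], [0.5333, 0.2445]]
spare bottom scene [[0.5098, 0.2635], [0.5367, 0.2524], [0.5468, 0.2925]]
glue lid scene [[0.6983, 0.2647]]
offcut wrist top [[0.6843, 0.037], [0.7706, 0.0011], [0.7516, -0.0449], [0.6681, 0.0032]]
tray rim side [[0.5802, -0.2726], [0.6235, -0.4313], [0.5073, -0.4623], [0.457, -0.3151]]
```

View pics/c4.png

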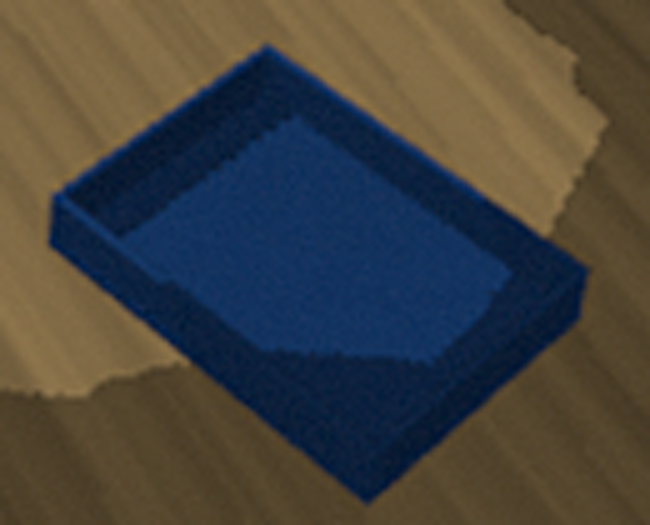

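Sizes check against the given dimensions: stop 120×40, jig foot 169×89, rest foot 147×100. The stud is at (0.5715, 0.0937), wing direction 0.777 rad, stop yaw −0.32 toward the foot. I'll hover over the nut and look.

carry_out:
  series:
    - [0.03, -0.015, 0.02, 0, 0, 0.16, 0]
    - [0.06, -0.035, 0.04, 0, 0, 0.34, 0]
    - [0.0937, -0.053, 0.06, 0, 0, 0.5, 0]
    - [0.0937, -0.053, 0.07, 0, 0, 0.68, 0]
    - [0.0937, -0.053, 0.07, 0, 0, 0.794, 0]
    - [0.0937, -0.053, 0.07, 0, 0, 0.794, 0]
    - [0.0937, -0.053, 0.07, 0, 0, 0.794, 0]
  force: 40

```text
clock: 1.02
position: [0.572, 0.0937, 0.1613]
tool_rot: [3.142, -0.0, 0.779]
force: [0.4, 0.1, -1.5]
grip_width: 0.0855
```

```bash
cat > look.py <<'E'
import sys
from h import *
s=telemetry.observe(); t=Tof(s); np.save(f"pics/T{sys.argv[2]}.npy",t)
print(s["clock"],np.round(s["position"],4),np.round(s["tool_rot"],4),np.round(s["force"],2),round(s["grip_width"],4),"q",np.round(s["qpos"],2))
for n in sys.argv[1].split(","):
    p,d=imaging.grab_frame(n); cv2.imwrite(f"pics/{n}{sys.argv[2]}.png",p)
E
python3 look.py wrist 1
```

```text
1.025 [0.572  0.0937 0.1613] [ 3.1416e+00 -1.0000e-04  7.7950e-01] [ 0.36  0.11 -1.5 ] 0.0855 q [-0.36  0.54  0.14  1.79 -0.1   0.82 -0.97]
```

View pics/wrist1.png

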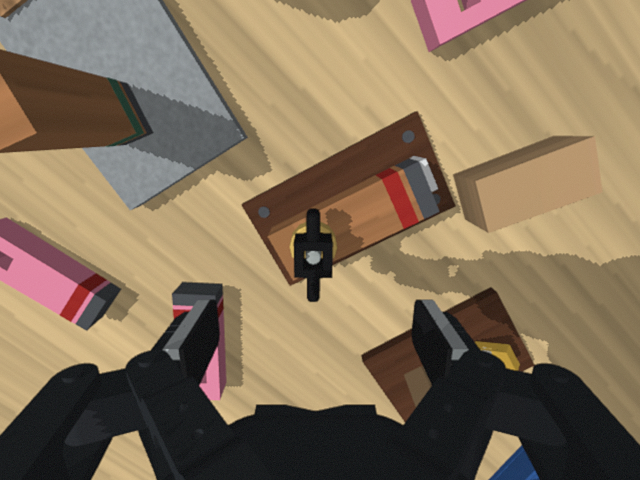

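The nut is centred between the jaws at (313,255), wings vertical in the image, so aligned. Descend and grip the hub.

carry_out:
  series:
    - [0, 0, 0.04, 0, 0, 0, 0]
    - [0, 0, 0.074, 0, 0, 0, 0]
    - [0, 0, 0.074, 0, 0, 0, 0]
    - [0, 0, 0.074, 0, 0, 0, 255]
    - [0, 0, 0.074, 0, 0, 0, 255]
    - [0, 0, 0.074, 0, 0, 0, 255]
    - [0, 0, 0.074, 0, 0, 0, 255]
    - [0, 0, 0.074, 0, 0, 0, 255]
  force: 30

```text
clock: 2.08
position: [0.5723, 0.0938, 0.0882]
tool_rot: [3.141, -0.001, 0.777]
force: [-2.5, 0.4, 9.0]
grip_width: 0.0241
```

carry_out:
  series:
    - [0, 0, -0.015, 0, 0, 0, 255]
    - [0, 0, -0.04, 0, 0, 0, 255]
    - [0, 0, -0.08, 0, 0, 0, 255]
    - [0, 0, -0.12, 0, 0, 0, 255]
    - [0, 0, -0.12, 0, 0, 0, 255]

```text
clock: 2.7
position: [0.5734, 0.0939, 0.211]
tool_rot: [3.139, -0.005, 0.777]
force: [0.4, -0.6, -0.8]
grip_width: 0.0244
```

```bash
python3 look.py wrist 2
```

```text
2.7 [0.5734 0.0939 0.211 ] [ 3.139  -0.0048  0.7766] [ 0.37 -0.61 -0.76] 0.0244 q [-0.37  0.48  0.15  1.75 -0.09  0.91 -0.98]
```

View pics/wrist2.png

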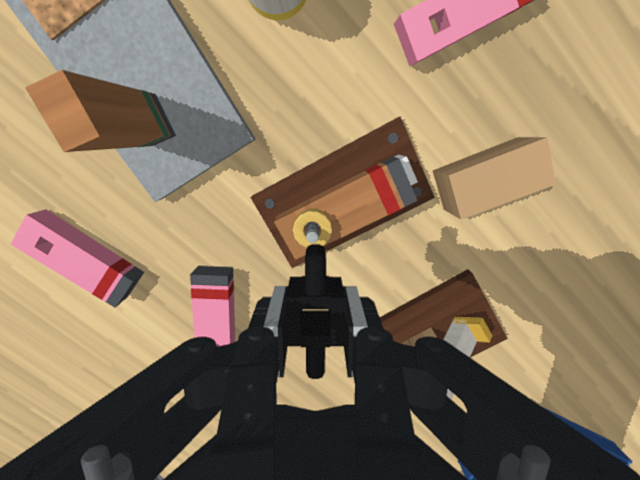

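Nut held cleanly; the spacer (312,230) and stop stayed on the stud. Heading for the tray, with a stop above the rest to look straight down on it.

carry_out:
  series:
    - [-0.035, 0.03, 0, 0, 0, 0, 255]
    - [-0.075, 0.064, 0, 0, 0, 0, 255]
    - [-0.115, 0.098, -0.01, 0, 0, 0, 255]
    - [-0.16, 0.137, -0.02, 0, 0, 0, 255]
    - [-0.2, 0.171, -0.02, 0, 0, 0, 255]
    - [-0.2, 0.171, -0.02, 0, 0, 0, 255]
    - [-0.2, 0.171, -0.02, 0, 0, 0, 255]

```text
clock: 3.62
position: [0.5489, -0.1679, 0.2266]
tool_rot: [-3.14, 0.0, 0.777]
force: [-0.0, 0.1, -0.3]
grip_width: 0.0242
```

```bash
python3 look.py wrist 3
```

```text
3.625 [ 0.5489 -0.1679  0.2266] [-3.1403e+00  4.0000e-04  7.7680e-01] [-0.04  0.12 -0.26] 0.0242 q [ 0.05  0.45  0.2   1.75 -0.11  0.95 -0.5 ]
```

View pics/wrist3.png

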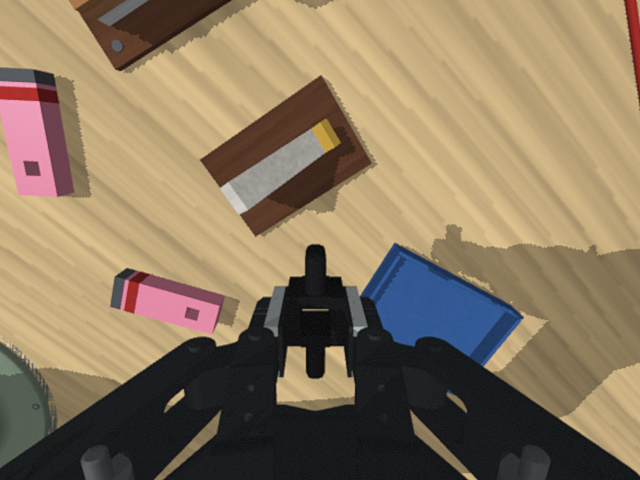

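The rest is fully visible (foot 202–374 × 76–236, lip at (326,135)) and so is the far part of the tray (398,243)–(521,318). Zooming in to measure.

```bash
python3 -c "
from h import *
w=cv2.imread('pics/wrist3.png'); crop(w,190,65,195,180,3.8,'pics/c7.png'); crop(w,360,230,180,150,4,'pics/c8.png')"
```

```text
(no output)
```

View pics/c7.png

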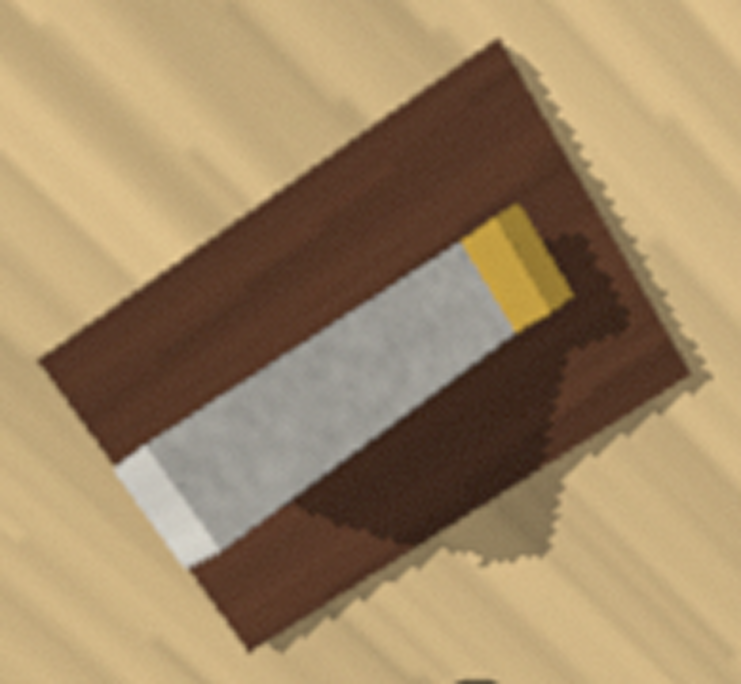

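View pics/c8.png

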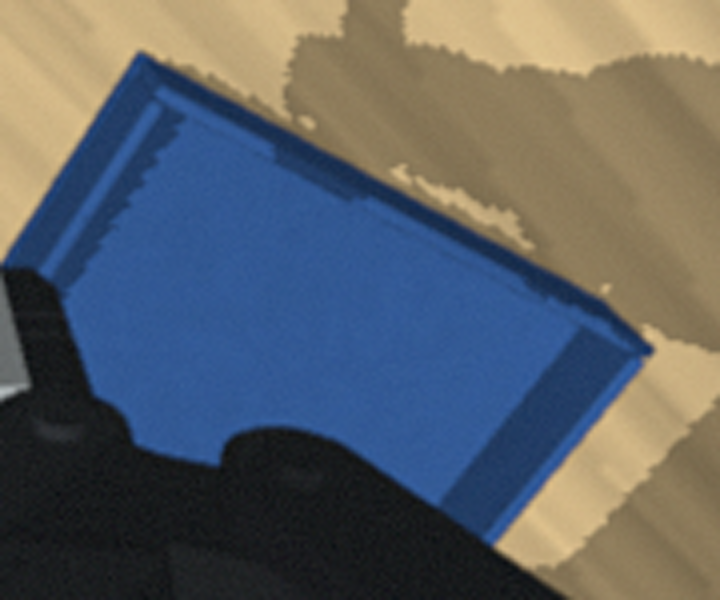

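```bash
python3 - <<'E'
from h import *
from m import cp
T=np.load("pics/T3.npy")
def r(uv,z): return np.array([ray('wrist',p,z,T)[:2] for p in uv])
print("----")
F=r(cp(190,65,3.8,[(500,40),(690,375),(250,650),(40,360)]),.012)
print("rest foot",F.round(4).tolist(),"sides",np.linalg.norm(F-np.roll(F,-1,0),axis=1),"ctr",F.mean(0),"yaw",np.arctan2(*(F[3]-F[0])[::-1]),np.arctan2(*(F[2]-F[1])[::-1]))
L=r(cp(190,65,3.8,[(462,242),(515,333)]),.0354); print("lip base",L.round(4).tolist(),np.linalg.norm(L[0]-L[1]),L.mean(0))
L2=r(cp(190,65,3.8,[(500,221),(550,313)]),.0453); print("lip top inner",L2.round(4).tolist(),L2.mean(0))
for y in (2.9,):
  yaw=np.mean([np.arctan2(*(F[3]-F[0])[::-1]),np.arctan2(*(F[2]-F[1])[::-1])]); u=np.array([np.cos(yaw),np.sin(yaw)])
  print("yaw",yaw,"lie from lip base",L.mean(0)+.0332*u,"from lip top",L2.mean(0)+.0431*u)
print("tray far rim corners",r(cp(360,230,4,[(140,55),(650,350)]),.03).round(4).tolist())
E
```

```text
jigfoot z.01 [[0.5378, 0.1522], [0.6986, 0.1005], [0.6716, 0.0162], [0.5114, 0.0673]]
 sides [0.16883358 0.08858945 0.16818543 0.08889859] ctr [0.60485752 0.08403073] yaw -0.31070327006379683 -0.30888455389001274
stud [[0.5712, 0.0946]]
stop top corners (hole-up, foot-up, foot-lo, hole-lo) [[0.551, 0.1221], [0.6646, 0.0845], [0.6522, 0.0468], [0.5384, 0.0846]]
 sides [0.11967761 0.03976901 0.11997132 0.03960897] ctr [0.60155136 0.08451717] yaw -0.3196113216176934 -0.32095048147712435
wing tips z .104 [[0.5928, 0.1137], [0.5527, 0.0743]]
 len 0.0562848733929067 ctr [0.57274529 0.09397725] yaw 0.7766551994881479
rest foot z.012 [[0.5043, -0.0434], [0.6473, -0.0775], [0.6251, -0.1751]]
 sides [0.14696308 0.1000635 ] ctr [ 0.56469692 -0.10927854] yaw 2.9075253703839943
tray rim scene [[0.4606, -0.3023], [0.5822, -0.2663], [0.6255, -0.4207], [0.5056, -0.4609]]
board top scene [[0.5423, 0.4755], [0.6533, 0.449]]
pad scene [[0.5456, 0.4667], [0.6345, 0.4296], [0.6103, 0.344], [0.5252, 0.3695]]
pad side [[0.5495, 0.4549], [0.6396, 0.4299], [0.6118, 0.342], [0.5258, 0.366]]
board side [[0.540
[... 297 characters left out ...]
, [0.7707, 0.0017], [0.7516, -0.0443], [0.6682, 0.0038]]
tray rim side [[0.5802, -0.2726], [0.6235, -0.4313], [0.5073, -0.4623], [0.457, -0.3151]]
----
rest foot [[0.6468, -0.0808], [0.624, -0.1771], [0.4796, -0.1431], [0.5018, -0.0469]] sides [0.09896908 0.14833934 0.09874039 0.14891048] ctr [ 0.56301128 -0.11194727] yaw 2.911804642206674 2.9102616022326413
lip base [[0.6049, -0.1084], [0.5986, -0.1334]] 0.025780701540033896 [ 0.60172428 -0.12092483]
lip top inner [[0.6147, -0.1118], [0.6082, -0.1356]] [ 0.61144354 -0.12369693]
yaw 2.9110331222196577 lie from lip base [ 0.56940279 -0.11333789] from lip top [ 0.56948402 -0.11384762]
tray far rim corners [[0.5837, -0.2535], [0.6272, -0.4253]]
```

rest_lie comes out at (0.5695, −0.1135) from both lip edges, rest yaw 2.911. Now the nut goes to the near half of the tray.

carry_out:
  series:
    - [-0.043, 0.037, 0, 0, 0, 0, 255]
    - [-0.086, 0.074, 0, 0, 0, 0, 255]
    - [-0.128, 0.111, 0.02, 0, 0, 0, 255]
    - [-0.128, 0.111, 0.07, 0, 0, 0, 255]
    - [-0.128, 0.111, 0.12, 0, 0, 0, 255]
    - [-0.128, 0.111, 0.17, 0, 0, 0, 255]
    - [-0.128, 0.111, 0.2, 0, 0, 0, 255]
    - [-0.128, 0.111, 0.208, 0, 0, 0, 255]
    - [-0.128, 0.111, 0.208, 0, 0, 0, 255]

```text
clock: 4.8
position: [0.5363, -0.3368, 0.0197]
tool_rot: [-3.142, -0.0, 0.778]
force: [0.2, -0.1, -0.4]
grip_width: 0.0238
```

carry_out:
  series:
    - [0, 0, 0.006, 0, 0, 0, 255]
    - [0, 0, 0.006, 0, 0, 0, 255]
    - [0, 0, 0.006, 0, 0, 0, 110]
    - [0, 0, 0.006, 0, 0, 0, 110]
    - [0, 0, 0.006, 0, 0, 0, 110]
    - [0, 0, -0.04, 0, 0, 0, 110]
    - [0, 0, -0.09, 0, 0, 0, 110]
    - [0, 0, -0.14, 0, 0, 0, 0]
    - [0, 0, -0.19, 0, 0, 0, 0]
    - [0, 0, -0.19, 0, 0, 0, 0]

```text
clock: 6.05
position: [0.5371, -0.3383, 0.2133]
tool_rot: [3.136, -0.002, 0.777]
force: [0.8, -0.7, 0.2]
grip_width: 0.0851
```

```bash
python3 look.py wrist,side 4
```

```text
6.05 [ 0.5371 -0.3383  0.2133] [ 3.1357e+00 -2.0000e-03  7.7660e-01] [ 0.82 -0.68  0.22] 0.0851 q [ 0.32  0.56  0.22  1.61 -0.14  0.98 -0.2 ]
```

View pics/side4.png

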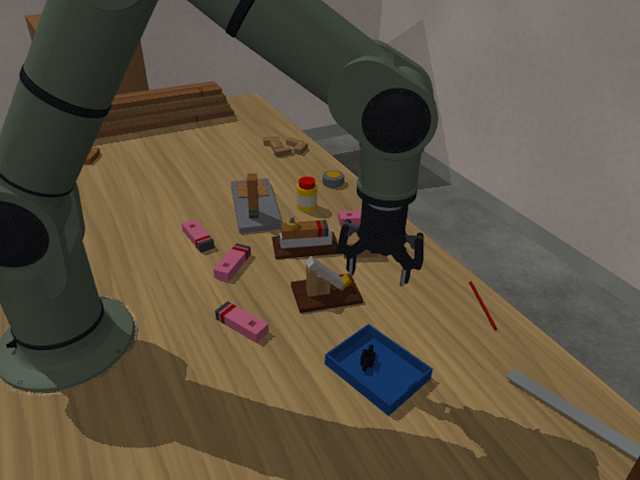

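Nut lies in the tray at side (368,357), fingers clear. Back to the stud for the spacer.

carry_out:
  series:
    - [0.035, -0.03, -0.01, 0, 0, 0, 0]
    - [0.075, -0.065, -0.01, 0, 0, 0, 0]
    - [0.117, -0.101, -0.01, 0, 0, 0, 0]
    - [0.16, -0.138, -0.01, 0, 0, 0, 0]
    - [0.203, -0.175, 0, 0, 0, 0, 0]
    - [0.246, -0.212, 0.01, 0, 0, 0, 0]
    - [0.29, -0.25, 0.03, 0, 0, 0, 0]
    - [0.327, -0.282, 0.05, 0, 0, 0, 0]
    - [0.327, -0.282, 0.06, 0, 0, 0, 0]
    - [0.327, -0.282, 0.06, 0, 0, 0, 0]

```text
clock: 7.4
position: [0.5704, 0.0922, 0.1478]
tool_rot: [-3.141, 0.003, 0.777]
force: [-0.9, -1.6, -0.4]
grip_width: 0.0855
```

```bash
sed -i 's/^for n in sys/print("Q",s["qpos"].tolist(),s["position"].tolist(),s["tool_rot"].tolist())\nfor n in sys/' look.py; python3 look.py wrist 5
```

```text
7.4 [0.5704 0.0922 0.1478] [-3.1406e+00  2.9000e-03  7.7660e-01] [-0.88 -1.58 -0.37] 0.0855 q [-0.37  0.56  0.15  1.81 -0.11  0.79 -0.95]
Q [-0.37249941524825075, 0.5568224732974227, 0.15465329590695592, 1.8078008278068438, -0.11419133734731021, 0.7886019382329044, -0.9542196423730209] [0.5703915899404675, 0.09216325900520568, 0.1477857616390101] [-3.140569793602799, 0.002862020498363149, 0.7765888508694823]
```

View pics/wrist5.png

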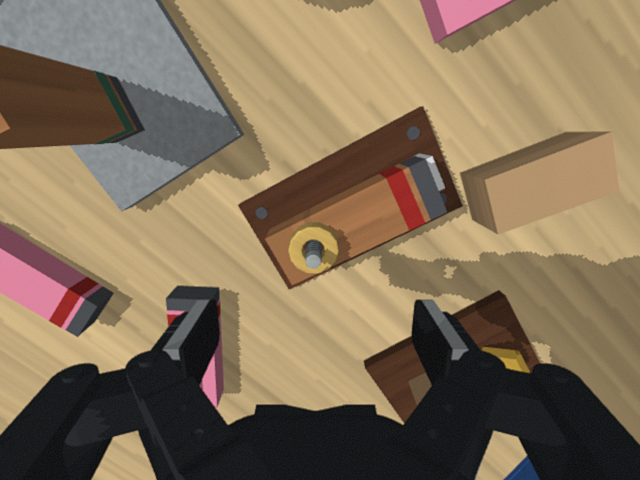

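Spacer ring at (314,250), centred on the stud. Checking its position, plus a quick fit of the arm's kinematics for planning the tilted grasps.

```bash
sed -i '5,$!b' m.py; python3 - <<'E'
from h import *
T=np.load("pics/T5.npy")
im=cv2.imread("pics/wrist5.png"); hsv=cv2.cvtColor(im,cv2.COLOR_BGR2HSV)
m=cv2.inRange(hsv,(20,90,90),(32,255,255)); m[:, :270]=0;m[:,360:]=0;m[:210]=0;m[290:]=0
c=max(cv2.findContours(m,0,1)[0],key=cv2.contourArea); e=cv2.fitEllipse(cv2.convexHull(c)); print(e)
print("spacer",ray('wrist',e[0],.08,T),"stud",ray('wrist',(313,258),.099,T))
from scipy.optimize import least_squares
D=[([-0.07021819,0.52199378,-0.03630756,1.59998879,0.02123506,1.02111564,-0.11276843],[.624668,-.0000468,.230745],[-3.14047903,.0001199,1.57083697]),
([-0.37249941524825075,0.5568224732974227,0.15465329590695592,1.8078008278068438,-0.11419133734731021,0.7886019382329044,-0.9542196423730209],[0.5703915899404675,0.09216325900520568,0.1477857616390101],[-3.140569793602799,0.002862020498363149,0.7765888508694823]),
([.32,.56,.22,1.61,-.14,.98,-.20],[.5371,-.3383,.2133],[3.1357,-.002,.7766]),([.05,.45,.2,1.75,-.11,.95,-.5],[.5489,-.1679,.2266],[-3.1403,.0004,.7768])]
import itertools
def fk(q,p,sg):
    h,a,b,c,o=p; q=np.array(q)*np.array(sg)
    A=R.identity(); P=np.array([0,0,h])
    ax=[2,1,2,1,2,1,2]; ln=[0,0,a,0,b,0,c]
    for i in range(7):
        A=A*R.from_rotvec(np.eye(3)[ax[i]]*q[i])
        P=P+A.apply([0,0,ln[i]])
    return P,A*R.from_rotvec([0,0,o])
best=None
for s in itertools.product([1,-1],repeat=4):
    sg=[s[0],1,s[1],1,s[2],1,s[3]]
    def f(p):
        r=[]
        for q,x,e in D:
            P,A=fk(q,p,sg); r+=list((P-x)*5)+list((R.from_euler('xyz',e).inv()*A).as_rotvec())
        return r
    for o in(0,1.57,-1.57,3.1):
        z=least_squares(f,[.3,.4,.4,.3,o])
        if best is None or z.cost<best[0]: best=(z.cost,sg,z.x,np.abs(z.fun).max())
print(best)
E
```

```text
((313.0237731933594, 247.69683837890625), (49.41647720336914, 50.93986129760742), 178.91075134277344)
spacer [0.57301893 0.09595765 0.08      ] stud [0.57307491 0.09586617 0.099     ]
(np.float64(0.0984491822964382), [-1, 1, -1, 1, -1, 1, -1], array([-1.35972353,  0.22491924,  0.61393855, -1.73204201,  1.5730328 ]), np.float64(0.3350734813797674))
```

```bash
cat > kin.py <<'E'
from h import *
from scipy.optimize import least_squares
import itertools,json
D=[([-0.07021819,0.52199378,-0.03630756,1.59998879,0.02123506,1.02111564,-0.11276843],[.624668,-.0000468,.230745],[-3.14047903,.0001199,1.57083697]),
([-0.37249941524825075,0.5568224732974227,0.15465329590695592,1.8078008278068438,-0.11419133734731021,0.7886019382329044,-0.9542196423730209],[0.5703915899404675,0.09216325900520568,0.1477857616390101],[-3.140569793602799,0.002862020498363149,0.7765888508694823]),
([.32,.56,.22,1.61,-.14,.98,-.20],[.5371,-.3383,.2133],[3.1357,-.002,.7766]),([.05,.45,.2,1.75,-.11,.95,-.5],[.5489,-.1679,.2266],[-3.1403,.0004,.7768])]
def fk(q,p,sg):
    h,a,b,c,o,y1,y2,y3=p; q=np.array(q)*np.array(sg)
    A=R.identity(); P=np.array([0,0,h])
    ax=[2,1,2,1,2,1,2]; ln=[0,0,a,0,b,0,c]; yo=[0,y1,0,y2,0,y3,0]
    for i in range(7):
        A=A*R.from_rotvec(np.eye(3)[ax[i]]*q[i])
        P=P+A.apply([0,yo[i],ln[i]])
    return P,A*R.from_rotvec([0,0,o])
def fit(D):
    best=None
    for s in itertools.product([1,-1],repeat=4):
        sg=[s[0],1,s[1],1,s[2],1,s[3]]
        def f(p):
            r=[]
            for q,x,e in D:
                P,A=fk(q,p,sg); r+=list((P-x)*5)+list((R.from_euler('xyz',e).inv()*A).as_rotvec())
            r+=list((np.array(p)-[.3,.4,.4,.3,0,0,0,0])*1e-3)
            return r
        for o in(0,1.57,-1.57,3.1):
            z=least_squares(f,[.3,.4,.4,.3,o,0,0,0])
            if best is None or z.cost<best[0]: best=(z.cost,sg,z.x,z.fun[:-8].reshape(-1,6))
    return best
if __name__=="__main__":
    np.set_printoptions(suppress=True,precision=3); b=fit(D)
    for x in b: print(x)
E
python3 kin.py
```

```text
0.00011154401747254549
[-1, 1, -1, 1, -1, 1, -1]
[ 0.394  0.528  0.422  0.4    1.573 -0.023 -0.033 -0.004]
[[ 0.    -0.002 -0.001 -0.    -0.     0.002]
 [-0.001 -0.004 -0.004  0.     0.     0.002]
 [-0.     0.005 -0.002 -0.001 -0.    -0.007]
 [ 0.005 -0.     0.007 -0.002  0.004  0.003]]
```

Kinematic fit is good (mm-level). Descend on the spacer and grip.

carry_out:
  series:
    - [0, 0, 0.03, 0, 0, 0, 0]
    - [0, 0, 0.06, 0, 0, 0, 0]
    - [0, 0, 0.072, 0, 0, 0, 0]
    - [0, 0, 0.072, 0, 0, 0, 0]
    - [0, 0, 0.072, 0, 0, 0, 255]
    - [0, 0, 0.072, 0, 0, 0, 255]
    - [0, 0, 0.072, 0, 0, 0, 255]
    - [0, 0, 0.072, 0, 0, 0, 255]
    - [0, 0, 0.072, 0, 0, 0, 255]
  force: 40

```text
clock: 8.57
position: [0.5716, 0.093, 0.0782]
tool_rot: [3.141, -0.001, 0.777]
force: [-4.0, -0.3, 12.4]
grip_width: 0.0304
```

Width 30 mm is not the expected 34, and there is a 12 N upward force. Look before lifting.

```bash
python3 look.py wrist,side,scene 6; python3 -c "
from h import *
s=cv2.imread('pics/side6.png');c=cv2.imread('pics/scene6.png')
a=cv2.resize(s[180:270,250:360],(790,590),interpolation=2)[:, :400*2]
cv2.imwrite('pics/c9.png',a); crop(c,290,160,120,110,5,'pics/c10.png')"
```

```text
8.575 [0.5716 0.093  0.0782] [ 3.1412e+00 -9.0000e-04  7.7670e-01] [-3.99 -0.27 12.39] 0.0304 q [-0.36  0.66  0.13  1.85 -0.13  0.64 -0.94]
Q [-0.3551991921299934, 0.6589260831762048, 0.13063858462059366, 1.8454368229768516, -0.13326172157392494, 0.6446438322984481, -0.9391401514906395] [0.5716469967497804, 0.09303370736418697, 0.07821699400721774] [3.141167378191934, -0.0009014057698000233, 0.7766795878165624]
```

View pics/wrist6.png

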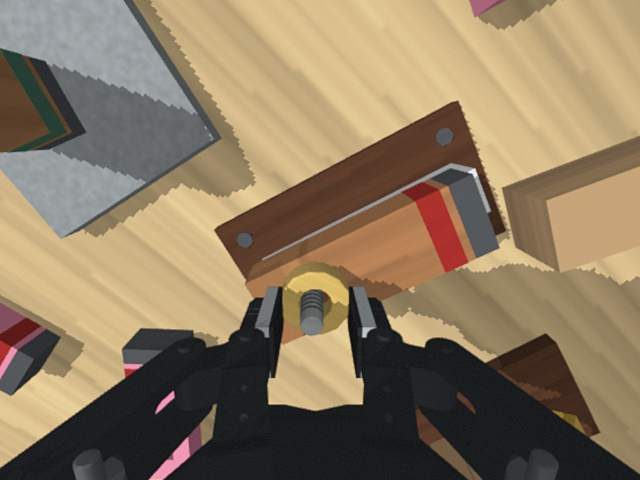

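View pics/c9.png

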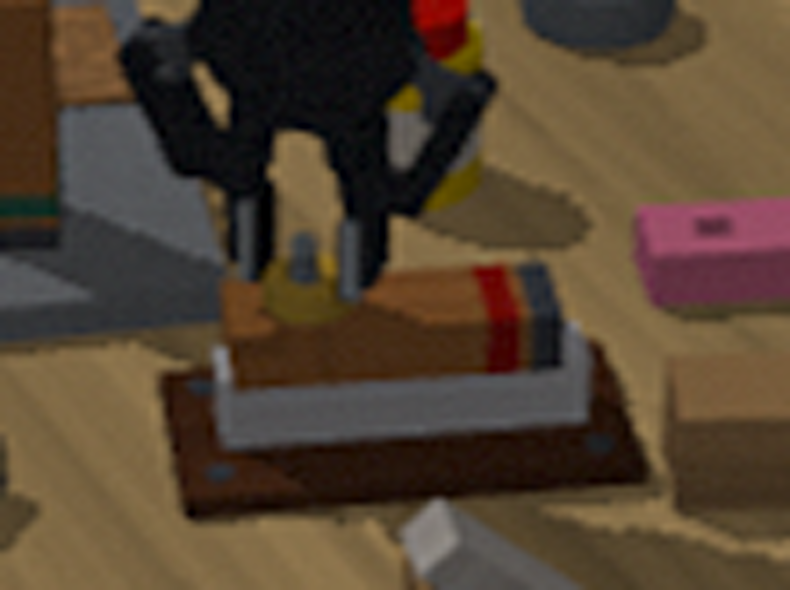

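View pics/c10.png

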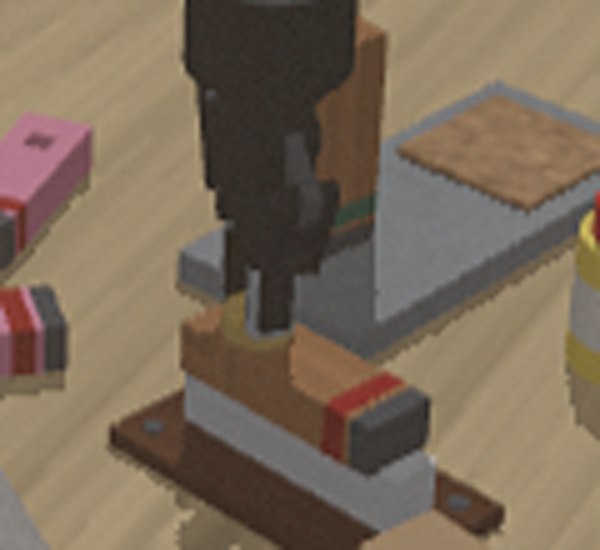

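```bash
python3 - <<'E'
from h import *
T=np.load("pics/T6.npy")
print("stud proj",proj('wrist',[.572,.094,.099],T),"spacer top proj",proj('wrist',[.572,.094,.082],T))
print("stud from px",ray('wrist',(312,325),.099,T),"ring",ray('wrist',(316,297),.082,T))
# stop corners now
for p in [(416,190),(447,170),(498,243),(446,272)]: print(p,ray('wrist',p,.068,T))
E
python3 -c "
from h import *
crop(cv2.imread('pics/wrist6.png'),210,90,320,260,2.4,'pics/c11.png')"
```

```text
stud proj [312.80030176 326.00106889] spacer top proj [313.00026102 305.86475851]
stud from px [0.5721073  0.09456999 0.099     ] ring [0.57623532 0.0962093  0.082     ]
(416, 190) [0.64195389 0.09650581 0.068     ]
(447, 170) [0.65759015 0.09345097 0.068     ]
(498, 243) [0.65298603 0.04874866 0.068     ]
(446, 272) [0.62591891 0.05476649 0.068     ]
```

View pics/c11.png

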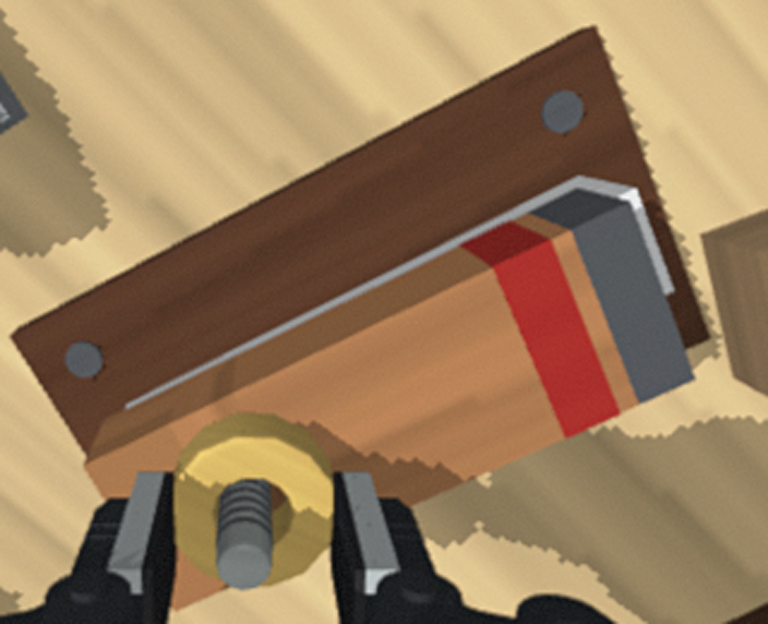

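Ambiguous: the tips may be riding on the spacer's top edge. Open again without moving and read the height.

carry_out:
  series:
    - [0, 0, 0, 0, 0, 0, 100]
    - [0, 0, 0, 0, 0, 0, 100]
    - [0, 0, 0, 0, 0, 0, 100]

```text
clock: 9.1
position: [0.5712, 0.093, 0.0773]
tool_rot: [-3.142, 0.0, 0.777]
force: [0.1, -0.9, -1.0]
grip_width: 0.0516
```

No contact when open: the TCP was at 77 mm, just too high. Lower 9 mm and regrip.

carry_out:
  series:
    - [0, 0, 0.005, 0, 0, 0, 100]
    - [0, 0, 0.0095, 0, 0, 0, 100]
    - [0, 0, 0.0095, 0, 0, 0, 100]
    - [0, 0, 0.0095, 0, 0, 0, 255]
    - [0, 0, 0.0095, 0, 0, 0, 255]
    - [0, 0, 0.0095, 0, 0, 0, 255]
    - [0, 0, 0.0095, 0, 0, 0, 255]
    - [0, 0, 0.0095, 0, 0, 0, 255]

```text
clock: 10.1
position: [0.5714, 0.093, 0.0681]
tool_rot: [3.141, -0.0, 0.777]
force: [-2.6, -0.5, 6.7]
grip_width: 0.0328
```

carry_out:
  series:
    - [0, 0, -0.01, 0, 0, 0, 255]
    - [0, 0, -0.03, 0, 0, 0, 255]
    - [0, 0, -0.06, 0, 0, 0, 255]
    - [0, 0, -0.1, 0, 0, 0, 255]
    - [0, 0, -0.14, 0, 0, 0, 255]
    - [0, 0, -0.14, 0, 0, 0, 255]

```text
clock: 10.85
position: [0.5726, 0.0932, 0.2111]
tool_rot: [3.139, -0.005, 0.777]
force: [-0.0, 1.3, -0.8]
grip_width: 0.0329
```

```bash
python3 look.py wrist 7
```

```text
10.85 [0.5726 0.0932 0.2111] [ 3.1391 -0.0046  0.7766] [-0.01  1.26 -0.76] 0.0329 q [-0.39  0.48  0.17  1.75 -0.1   0.91 -0.97]
Q [-0.3873315856268317, 0.47588984371115023, 0.17316124623133322, 1.7549399968913793, -0.10012501280658077, 0.9140960747270743, -0.9664299441613163] [0.572643445913888, 0.0931732184159067, 0.21113912511523875] [3.139110388681664, -0.004562633423154772, 0.7766170805658672]
```

View pics/wrist7.png

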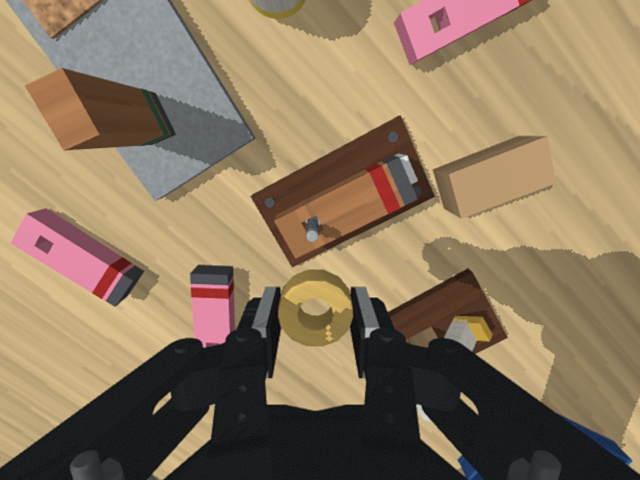

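Spacer held (315,308); the stop stays on the stud. Carrying it to the far half of the tray.

carry_out:
  series:
    - [-0.03, 0.028, 0, 0, 0, 0, 255]
    - [-0.068, 0.064, 0, 0, 0, 0, 255]
    - [-0.108, 0.101, -0.01, 0, 0, 0, 255]
    - [-0.15, 0.14, -0.01, 0, 0, 0, 255]
    - [-0.19, 0.178, -0.01, 0, 0, 0, 255]
    - [-0.23, 0.216, -0.01, 0, 0, 0, 255]
    - [-0.27, 0.254, 0, 0, 0, 0, 255]
    - [-0.315, 0.295, 0, 0, 0, 0, 255]
    - [-0.356, 0.334, 0.03, 0, 0, 0, 255]
    - [-0.356, 0.334, 0.08, 0, 0, 0, 255]

```text
clock: 12.15
position: [0.5497, -0.4, 0.1267]
tool_rot: [3.139, 0.002, 0.771]
force: [0.5, 1.4, -1.9]
grip_width: 0.0326
```

```bash
python3 look.py wrist,side 8
```

```text
12.15 [ 0.5497 -0.4     0.1267] [3.1392e+00 1.8000e-03 7.7140e-01] [ 0.47  1.36 -1.93] 0.0326 q [ 0.41  0.73  0.21  1.54 -0.18  0.89 -0.12]
Q [0.41229640383485394, 0.7322772983476237, 0.20840935357419682, 1.538086591737649, -0.17635559829136419, 0.8877716776071767, -0.11942565713042781] [0.5497483638541002, -0.39996702984118315, 0.12674375146657985] [3.1391599121016984, 0.001753861469165896, 0.7713509661901399]
```

View pics/wrist8.png

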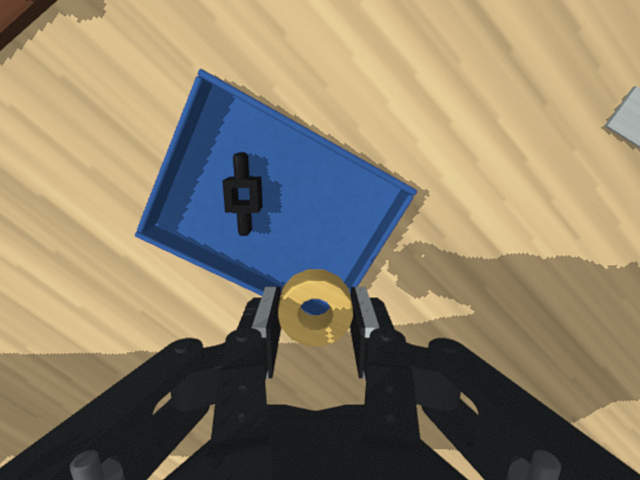

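The tray's rim corners are at (202,72), (137,235), (415,192), and the nut lies flat at (242,193). Verify the target spot.

```bash
python3 - <<'E'
from h import *
T=np.load("pics/T8.npy")
for z in (.03,): print([ray('wrist',p,z,T)[:2].round(4).tolist() for p in [(202,72),(137,235),(415,192)]])
C=np.array([ray('wrist',p,.03,T)[:2] for p in [(202,72),(137,235),(415,192)]]); print("sides",np.linalg.norm(C[0]-C[1]),np.linalg.norm(C[0]-C[2]),"ctr",(C[1]+C[2])/2)
print("nut",ray('wrist',(242,193),.027,T)); print("TCP floor px",proj('wrist',[.5497,-.4,.03],T))
E
```

```text
[[0.5818, -0.268], [0.461, -0.3019], [0.6268, -0.4265]]
sides 0.12542582476954003 0.16472569299788078 ctr [ 0.54394177 -0.36416857]
nut [ 0.53886409 -0.33755385  0.027     ]
TCP floor px [313.96873335 240.88144721]
```

Center (0.544,−0.364), consistent. Lower and release.

carry_out:
  series:
    - [0, 0, 0.05, 0, 0, 0, 255]
    - [0, 0, 0.095, 0, 0, 0, 255]
    - [0, 0, 0.113, 0, 0, 0, 255]
    - [0, 0, 0.114, 0, 0, 0, 255]
    - [0, 0, 0.114, 0, 0, 0, 110]
    - [0, 0, 0.114, 0, 0, 0, 110]
    - [0, 0, 0.114, 0, 0, 0, 110]
    - [0, 0, 0.07, 0, 0, 0, 110]
    - [0, 0, 0.01, 0, 0, 0, 110]
    - [0, 0, -0.05, 0, 0, 0, 0]

```text
clock: 13.5
position: [0.5513, -0.3947, 0.18]
tool_rot: [3.141, -0.0, 0.777]
force: [0.7, -0.2, 1.0]
grip_width: 0.0655
```

```bash
python3 look.py wrist,side 9
```

```text
13.5 [ 0.5513 -0.3947  0.18  ] [ 3.1414 -0.      0.7767] [ 0.71 -0.21  0.98] 0.0655 q [ 0.4   0.67  0.22  1.5  -0.17  0.99 -0.13]
Q [0.39653040674138124, 0.6710395157876161, 0.22316781405962866, 1.5036756197593113, -0.1658598090313963, 0.9852853859807669, -0.1294612232158061] [0.5513379955991274, -0.39468664051035096, 0.18002076303962627] [3.141428205510128, -1.9198910040207906e-05, 0.7766787724520299]
```

View pics/side9.png

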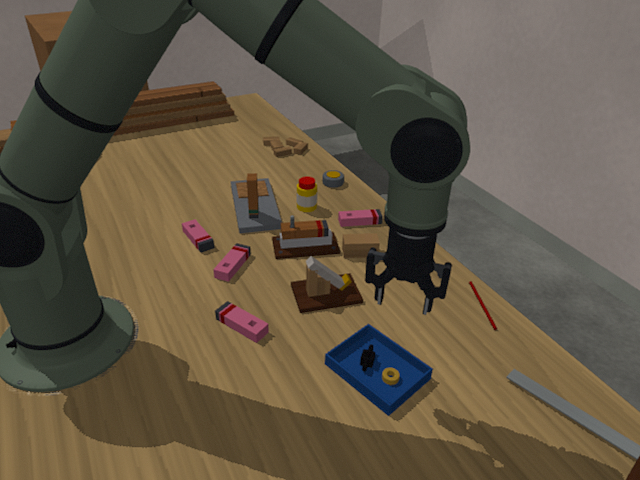

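Both parts are in the tray: nut (368,357) and spacer (391,376) in side. Now plan the tilted grasp for the stop, refitting the arm model and checking IK.

```bash
cat > plan.py <<'E'
from kin import *
import pathlib
np.set_printoptions(suppress=True,precision=4)
LO=np.array([-2.91,-.3,-1.5,.17,-1.26,.16,-2.52]);HI=np.array([2.91,2.13,1.42,2.43,4.41,1.93,2.52])
D+= [([-0.3551991921299934, 0.6589260831762048, 0.13063858462059366, 1.8454368229768516, -0.13326172157392494, 0.6446438322984481, -0.9391401514906395],[0.5716469967497804, 0.09303370736418697, 0.07821699400721774],[3.141167378191934, -0.0009014057698000233, 0.7766795878165624]),
([0.39653040674138124, 0.6710395157876161, 0.22316781405962866, 1.5036756197593113, -0.1658598090313963, 0.9852853859807669, -0.1294612232158061],[0.5513379955991274, -0.39468664051035096, 0.18002076303962627],[3.141428205510128, -1.9198910040207906e-05, 0.7766787724520299])]
def pose(gp,phi,t,back=.019):
    f=np.array([np.cos(phi),np.sin(phi),0]); Z=np.array([0,0,1.])
    z=-np.cos(t)*Z+np.sin(t)*f; x=np.cos(t)*f+np.sin(t)*Z; y=np.cross(z,x)
    T=np.eye(4);T[:3,:3]=np.c_[x,y,z];T[:3,3]=np.array(gp)+back*z; return T
def delta(Tc,Tt):
    M=np.linalg.inv(Tc)@Tt; return np.r_[M[:3,3],R.from_matrix(M[:3,:3]).as_rotvec()]
def ik(Tt,q0,par,sg):
    def f(q):
        P,A=fk(q,par,sg); return np.r_[(P-Tt[:3,3])*5,(R.from_matrix(Tt[:3,:3]).inv()*A).as_rotvec(),(q-q0)*1e-3]
    z=least_squares(f,np.clip(q0,LO+.01,HI-.01),bounds=(LO,HI)); return z.x,np.abs(z.fun[:6]).max()
E
python3 - <<'E'
from plan import *
b=fit(D); print(b[0],b[1],b[2]); par,sg=b[2],b[1]
s=telemetry.observe(); q=s["qpos"]; Tc=Tof(s)
d=np.deg2rad
st=np.array([.5717,.094]); f=-.32; fv=np.array([np.cos(f),np.sin(f)])
g=.012; gp=np.r_[st+fv*(.032-g),.060]
for t in (0,10,20,25):
    for h in (0,.1): 
        Tt=pose(gp+[0,0,h],f,d(t)); print(t,h,Tt[:3,3],delta(Tc,Tt),*ik(Tt,q,par,sg))
lie=np.array([.5695,-.1135,.087]); f2=2.911-np.pi; up=np.r_[-np.cos(f2)*.7071,-np.sin(f2)*.7071,.7071]
print("slope")
for t in (-45,-35,-25,-20,-15): print(t,*ik(pose(lie+up*.012,f2,d(t)),q,par,sg))
print("regrasp")
for t in (20,30,35,45): print(t,*ik(pose(lie+up*.045,f2,d(t)),q,par,sg))
print("pad")
for t in (-25,-15,0): print(t,*ik(pose([.58,.40,.022+.105],.604,d(t)),q,par,sg))
E
```

```text
0.00013011060375651986 [-1, 1, -1, 1, -1, 1, -1] [ 0.3927  0.5291  0.4211  0.3998  1.5723 -0.022  -0.0364 -0.0011]
0 0 [0.5907 0.0877 0.041 ] [ 0.3655 -0.3211  0.142   0.0073 -0.0073  1.0963] [-0.6016  0.8177  0.535   1.8204 -0.6325  0.6807 -1.5881] 2.416663885297429e-06
0 0.1 [0.5907 0.0877 0.141 ] [ 0.3657 -0.3201  0.042   0.0073 -0.0073  1.0963] [-0.6299  0.663   0.5739  1.7771 -0.4653  0.8401 -1.7246] 2.309201645656676e-06
10 0 [0.5938 0.0867 0.0413] [ 0.367  -0.3182  0.1417 -0.0883  0.1493  1.0939] [-0.7242  0.788   0.5926  1.9791 -0.7899  0.4358 -1.4819] 3.0239904725923788e-06
10 0.1 [0.5938 0.0867 0.1413] [ 0.3672 -0.3172  0.0417 -0.0883  0.1493  1.0939] [-0.818   0.6394  0.728   1.9393 -0.5719  0.615  -1.6592] 2.8545808263784745e-06
20 0 [0.5969 0.0857 0.0421] [ 0.3685 -0.3153  0.1409 -0.184   0.3059  1.0857] [-0.7969  0.7666  0.5615  2.12   -1.1344  0.16   -1.2019] 3.447532118378227e-06
20 0.1 [0.5969 0.0857 0.1421] [ 0.3687 -0.3143  0.0409 -0.184   0.3059  1.0857] [-0.9971  0.6542  0.8577  2.0904 -0.7811  0.3896 -1.5139] 3.4481985016862066e-06
25 0 [0.5983 0.0852 0.0428] [ 
[... 606 characters left out ...]
] 1.2354155493863299e-06
-15 [-0.1764  0.8519  0.4739  1.6016 -0.4138  1.0637 -1.3429] 1.3488740000582511e-06
regrasp
20 [-0.2899  0.5291  0.4319  2.257  -1.26    0.16   -0.5186] 0.0024573657276143767
30 [-0.3334  0.5206  0.4746  2.2547 -1.26    0.16   -0.5308] 0.15645120288992023
35 [-0.3631  0.5178  0.5028  2.2543 -1.26    0.16   -0.5407] 0.23308240455313534
45 [-0.4557  0.5209  0.5881  2.2552 -1.26    0.16   -0.5778] 0.38455564343025406
pad
-25 [-0.7738  1.1249  0.2808  0.8593 -0.2483  1.6221 -1.5149] 2.6917943298590764e-06
-15 [-0.8072  0.9761  0.2772  1.1294 -0.2395  1.33   -1.4944] 1.4565111908230298e-06
0 [-0.8677  0.8051  0.3057  1.4725 -0.2791  0.9069 -1.4429] 2.3493634796270226e-06
```

Forward tilt is limited by joint 6, backward tilt is easy. So grasp the stop at +10° tilt, lay it at −35°. Move to the hover above the stop.

carry_out:
  series:
    - [0.03, -0.026, -0.03, -0.01, 0.017, 0.12, 0]
    - [0.07, -0.06, -0.045, -0.02, 0.034, 0.25, 0]
    - [0.112, -0.097, -0.045, -0.031, 0.052, 0.38, 0]
    - [0.155, -0.134, -0.045, -0.042, 0.07, 0.52, 0]
    - [0.198, -0.171, -0.04, -0.053, 0.09, 0.66, 0]
    - [0.241, -0.208, -0.03, -0.065, 0.11, 0.81, 0]
    - [0.285, -0.246, -0.01, -0.077, 0.13, 0.96, 0]
    - [0.33, -0.285, 0.01, -0.088, 0.149, 1.094, 0]
    - [0.367, -0.317, 0.035, -0.088, 0.149, 1.094, 0]
    - [0.367, -0.317, 0.042, -0.088, 0.149, 1.094, 0]
  force: 60

```text
clock: 14.85
position: [0.5903, 0.0932, 0.1343]
tool_rot: [-3.139, -0.163, -0.314]
force: [-0.4, -0.7, -0.0]
grip_width: 0.0855
```

carry_out:
  series:
    - [0, 0, 0, 0, 0, 0, 0]
    - [0, 0, 0, 0, 0, 0, 0]

```text
clock: 15.1
position: [0.5914, 0.0871, 0.1367]
tool_rot: [-3.139, -0.165, -0.322]
force: [-0.9, -0.5, 0.6]
grip_width: 0.085
```

```bash
python3 look.py wrist 10
```

```text
15.1 [0.5914 0.0871 0.1367] [-3.1387 -0.1654 -0.322 ] [-0.85 -0.54  0.61] 0.085 q [-0.64  0.59  0.49  1.91 -0.33  0.58 -1.87]
Q [-0.6438413731220137, 0.5898773194441436, 0.4897576074914408, 1.90699834933274, -0.3292865779484257, 0.5813242715813524, -1.8731567620139398] [0.5914438726063533, 0.08710563952012237, 0.13665227127202473] [-3.138693594985289, -0.16541133241817563, -0.32204937657730737]
```

View pics/wrist10.png

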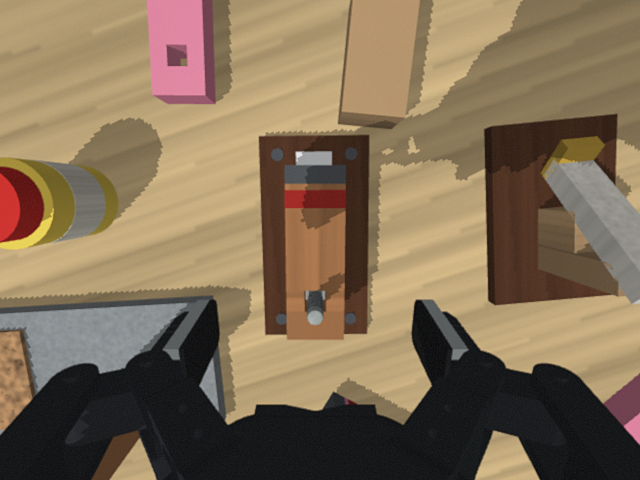

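The stop is centred between the jaws (285–345 wide, stud at (315,310)). Refit the model with this tilted sample and get the exact descent.

```bash
cat >> plan.py <<'E'
D+=[([-0.6438413731220137, 0.5898773194441436, 0.4897576074914408, 1.90699834933274, -0.3292865779484257, 0.5813242715813524, -1.8731567620139398],[0.5914438726063533, 0.08710563952012237, 0.13665227127202473],[-3.138693594985289, -0.16541133241817563, -0.32204937657730737])]
E
python3 - <<'E'
from plan import *
b=fit(D); print(b[0],b[2]); par,sg=b[2],b[1]; print(b[3])
s=telemetry.observe(); q=s["qpos"]; Tc=Tof(s); d=np.deg2rad
st=np.array([.5717,.094]); f=-.32; fv=np.array([np.cos(f),np.sin(f)]); g=.012; gp=np.r_[st+fv*(.032-g),.060]
Tt=pose(gp,f,d(10)); print(Tt[:3,3],delta(Tc,Tt),*ik(Tt,q,par,sg))
T=np.load("pics/T10.npy")
print("stud px->",ray('wrist',(315,317),.099,T)," foot top corners",ray('wrist',(285,167),.068,T),ray('wrist',(345,167),.068,T))
lie=np.array([.5695,-.1135,.087]); f2=2.911-np.pi; up=np.r_[-np.cos(f2)*.7071,-np.sin(f2)*.7071,.7071]
print("slope")
for t in (-45,-35): print(t,*ik(pose(lie+up*.012,f2,d(t)),q,par,sg))
print("regrasp")
for t in (0,5,10,15,20):
  for g2 in(0,.02,.04): print(t,g2,*ik(pose(lie+up*g2,f2,d(t)),q,par,sg))
print("pad")
for t in (-45,-35,-25):
  for phi in (-.6,0,.6,1.2,1.8): print(t,phi,*ik(pose([.58,.40,.022+.08],phi,d(t)),q,par,sg))
E
```

```text
0.00013838996628632558 [ 0.3166  0.5289  0.4211  0.3237  1.5721 -0.0221 -0.0387  0.0014]
[[-0.0005 -0.0013 -0.0023 -0.     -0.      0.0013]
 [ 0.0008 -0.0015 -0.002   0.      0.      0.0013]
 [-0.0013  0.0077  0.0005 -0.0009 -0.     -0.0082]
 [ 0.0039  0.      0.0084 -0.0017  0.0041  0.0018]
 [ 0.0004 -0.0017 -0.0019  0.      0.      0.0013]
 [-0.0005 -0.0018 -0.0011  0.      0.      0.0013]
 [ 0.0001 -0.0006 -0.0016 -0.     -0.      0.0013]]
[0.5938 0.0867 0.0413] [-0.0133  0.0001  0.0945 -0.0028  0.009  -0.0021] [-0.5584  0.7327  0.3671  1.9439 -0.3907  0.38   -1.832 ] 4.581959573875298e-07
stud px-> [0.5717 0.0938 0.099 ]  foot top corners [0.6632 0.0839 0.068 ] [0.6508 0.0469 0.068 ]
slope
-45 [-0.0469  1.0918  0.3612  1.2195 -0.2983  1.6792 -1.4438] 2.327744616922382e-06
-35 [-0.0762  0.9895  0.3721  1.3647 -0.3075  1.4673 -1.432 ] 1.9145182189511454e-06
regrasp
0 0 [-0.1297  0.7014  0.3236  1.8525 -0.349   0.6434 -1.3957] 1.2181412142365831e-06
0 0.02 [-0.1478  0.6638  0.3399  1.8856 -0.3464  0.6498 -1.3964] 1.2094017051777557e-06
0 0.04 [-0.1678  0.626   0.3582  1.9172 -0.3426
[... 1710 characters left out ...]
0.6 [-0.7659  1.2026  0.284   0.8013 -0.2562  1.7771 -1.5181] 3.894070092757811e-06
-35 1.2 [-0.9068  1.1514  0.3076  0.9282 -0.0008  1.6308 -1.0679] 2.879337377749403e-06
-35 1.8 [-1.028   1.0234  0.2821  1.2196  0.2621  1.2921 -0.7237] 1.8314089827447083e-06
-25 -0.6 [-0.6629  0.9488  0.2639  1.3078 -0.6431  1.2119 -2.326 ] 1.5423826178614435e-06
-25 0 [-0.7038  1.0368  0.2568  1.1031 -0.439   1.4334 -1.9443] 2.229838965751056e-06
-25 0.6 [-0.7855  1.0738  0.2622  1.0196 -0.233   1.513  -1.5096] 2.817003064766847e-06
-25 1.2 [-0.8794  1.0369  0.2502  1.0995 -0.0138  1.4097 -1.072 ] 2.139807766033458e-06
-25 1.8 [-0.9472  0.9424  0.2024  1.2997  0.2166  1.1632 -0.6881] 1.721801704046917e-06
```

All feasible with margin; the stud re-measures at (0.5717, 0.0938). Descend and grip the stop's sides.

carry_out:
  series:
    - [-0.005, 0, 0.035, 0, 0.004, 0, 0]
    - [-0.0095, 0, 0.07, 0, 0.009, 0, 0]
    - [-0.013, 0, 0.094, -0.002, 0.009, -0.002, 0]
    - [-0.013, 0, 0.094, -0.002, 0.009, -0.002, 0]
    - [-0.013, 0, 0.094, -0.002, 0.009, -0.002, 255]
    - [-0.013, 0, 0.094, -0.002, 0.009, -0.002, 255]
    - [-0.013, 0, 0.094, -0.002, 0.009, -0.002, 255]
    - [-0.013, 0, 0.094, -0.002, 0.009, -0.002, 255]
    - [-0.013, 0, 0.094, -0.002, 0.009, -0.002, 255]
  force: 60

```text
clock: 16.27
position: [0.5941, 0.0881, 0.0421]
tool_rot: [-3.14, -0.175, -0.318]
force: [-4.6, -0.0, 12.5]
grip_width: 0.0389
```

```bash
python3 look.py wrist 11
```

```text
16.275 [0.5941 0.0881 0.0421] [-3.1404 -0.1746 -0.3184] [-4.64 -0.02 12.46] 0.0389 q [-0.57  0.73  0.37  1.94 -0.41  0.38 -1.82]
Q [-0.5650335205692972, 0.7335567821567585, 0.37476331570843807, 1.943778057567742, -0.4062807735693622, 0.3820502497122086, -1.8188197705883207] [0.5940613117476137, 0.0881143254463321, 0.042126720946965915] [-3.1403666027083803, -0.17463771163389086, -0.31835696008523784]
```

View pics/wrist11.png

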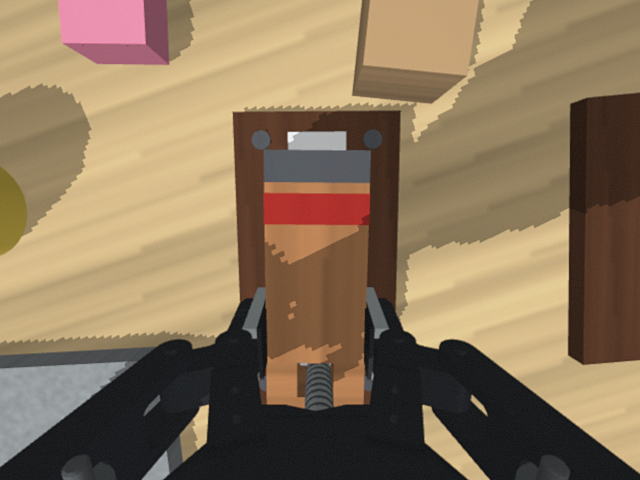

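Gripped (stop width fills the pads, 264–370 px). Lift straight up off the stud.

carry_out:
  series:
    - [0.0035, 0, -0.02, 0, 0, 0, 255]
    - [0.0087, 0, -0.049, 0, 0, 0, 255]
    - [0.014, 0, -0.079, 0, 0, 0, 255]
    - [0.0208, 0, -0.118, 0, 0, 0, 255]
    - [0.0278, 0, -0.1575, 0, 0, 0, 255]
    - [0.0278, 0, -0.1575, 0, 0, 0, 255]

```text
clock: 17.08
position: [0.5949, 0.0882, 0.2039]
tool_rot: [-3.138, -0.177, -0.318]
force: [0.4, 0.0, -1.7]
grip_width: 0.0385
```

```bash
python3 look.py wrist,side 12
```

```text
17.075 [0.5949 0.0882 0.2039] [-3.1382 -0.1771 -0.3184] [ 0.44  0.05 -1.68] 0.0385 q [-0.71  0.5   0.57  1.86 -0.27  0.71 -1.91]
Q [-0.7096021750246752, 0.5039367929603905, 0.5723489562642041, 1.8553129771696202, -0.2736013378409208, 0.7127408241692045, -1.9103849541842646] [0.594915546357037, 0.08824509415079033, 0.20394089093420262] [-3.138163740546714, -0.17706353964869992, -0.31839169967046876]
```

View pics/wrist12.png

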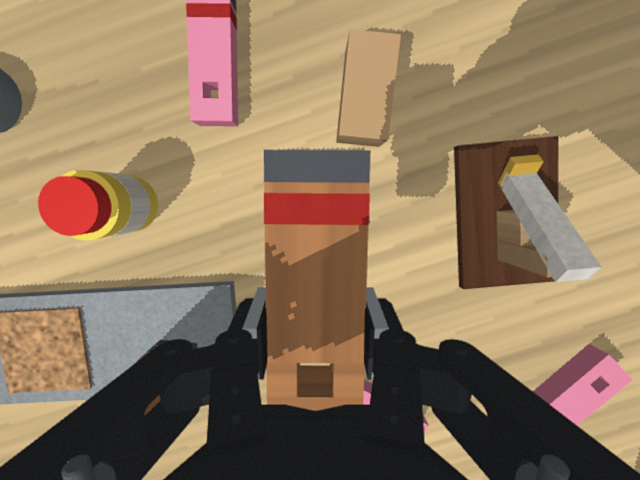

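View pics/side12.png

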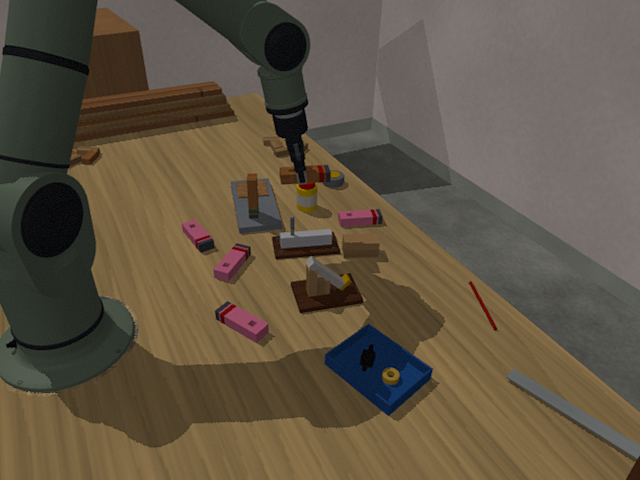

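The stop is off the stud and its position in the hand hasn't changed (foot rows 150–182, as before lifting). Work out the slope waypoints.

```bash
cat > slope.py <<'E'
from plan import *
f=-.32; T11=np.load("pics/T11.npy")
def stopT(c,x,z):
    x=np.array(x);z=np.array(z); T=np.eye(4); T[:3,:3]=np.c_[x,np.cross(z,x),z]; T[:3,3]=c; return T
S0=stopT([.5718+.032*np.cos(f),.094+.032*np.sin(f),.055],[-np.cos(f),-np.sin(f),0],[0,0,1])
G=np.linalg.inv(T11)@S0   # stop in tool
h=2.911; u=np.array([np.cos(h),np.sin(h),0]); Z=np.array([0,0,1.])
X=(u+Z)*.70711; N=(-u+Z)*.70711; lie=np.array([.5695,-.1135,.087])
def tool(c): return stopT(c,X,N)@np.linalg.inv(G)
E
python3 - <<'E'
from slope import *
b=fit(D);par,sg=b[2],b[1]
s=telemetry.observe(); q=s["qpos"]; Tc=Tof(s)
print("grasp pt stop in tool",G[:3,3])
for n,c in [("W1",lie+.1*Z+.01*X),("W2",lie+.03*N+.008*X),("W3",lie+.003*N+.004*X)]:
    Tt=tool(c); print(n,Tt[:3,3],delta(Tc,Tt).round(4),*ik(Tt,q,par,sg))
E
```

```text
grasp pt stop in tool [ 0.0111  0.0014 -0.0111]
W1 [ 0.5479 -0.107   0.1913] [ 0.0157  0.1997  0.0123 -0.018  -0.7839 -0.0878] [-0.1137  0.8623  0.4436  1.3349 -0.2974  1.6345 -1.4272] 1.8397089203168497e-06
W2 [ 0.5699 -0.1121  0.1111] [ 0.0241  0.1978  0.0952 -0.018  -0.7839 -0.0878] [-0.0809  0.984   0.4031  1.2911 -0.3175  1.5521 -1.429 ] 1.9605251972979683e-06
W3 [ 0.5541 -0.1084  0.0892] [ 0.0043  0.1992  0.114  -0.018  -0.7839 -0.0878] [-0.0864  0.986   0.3933  1.3531 -0.3195  1.4889 -1.4225] 1.800356617844632e-06
```

carry_out:
  series:
    - [0.003, 0.03, -0.02, -0.003, -0.13, -0.015, 255]
    - [0.006, 0.07, -0.03, -0.006, -0.28, -0.03, 255]
    - [0.009, 0.11, -0.03, -0.01, -0.43, -0.047, 255]
    - [0.012, 0.15, -0.02, -0.014, -0.58, -0.065, 255]
    - [0.015, 0.19, -0.01, -0.017, -0.73, -0.08, 255]
    - [0.0157, 0.2, 0.012, -0.018, -0.784, -0.088, 255]
    - [0.0157, 0.2, 0.012, -0.018, -0.784, -0.088, 255]
    - [0.0157, 0.2, 0.012, -0.018, -0.784, -0.088, 255]
    - [0.0157, 0.2, 0.012, -0.018, -0.784, -0.088, 255]

```text
clock: 18.3
position: [0.5482, -0.1067, 0.1928]
tool_rot: [-3.139, 0.609, -0.228]
force: [-0.1, 0.5, -0.5]
grip_width: 0.0389
```

```bash
python3 look.py wrist,side 13; python3 - <<'E'
from slope import *
s=telemetry.observe(); Tc=Tof(s)
for n,c in [("W1",lie+.1*Z+.01*X),("W2",lie+.03*N+.008*X),("W3",lie+.003*N+.004*X),("W4",lie+.0*N+.001*X)]: print(n,delta(Tc,tool(c)).round(4))
crop(cv2.imread("pics/side13.png"),260,180,150,140,4.2,"pics/c13.png")
E
```

```text
18.3 [ 0.5482 -0.1067  0.1928] [-3.1388  0.6088 -0.2278] [-0.08  0.54 -0.52] 0.0389 q [-0.12  0.87  0.46  1.33 -0.3   1.64 -1.42]
Q [-0.11841016766851778, 0.8676278517983733, 0.4563892538272204, 1.326510378648772, -0.304655111369618, 1.6397268597393155, -1.421546380634108] [0.5481770062465855, -0.10669151323105208, 0.19278958783467806] [-3.1388448422030955, 0.6087778072339916, -0.2277937510466117]
W1 [ 0.0006  0.0001  0.0013  0.0004 -0.0017  0.0005]
W2 [ 0.065   0.0003  0.0541  0.0004 -0.0017  0.0005]
W3 [ 0.0642  0.0004  0.0814  0.0004 -0.0017  0.0005]
W4 [ 0.0667  0.0004  0.0849  0.0004 -0.0017  0.0005]
```

View pics/wrist13.png

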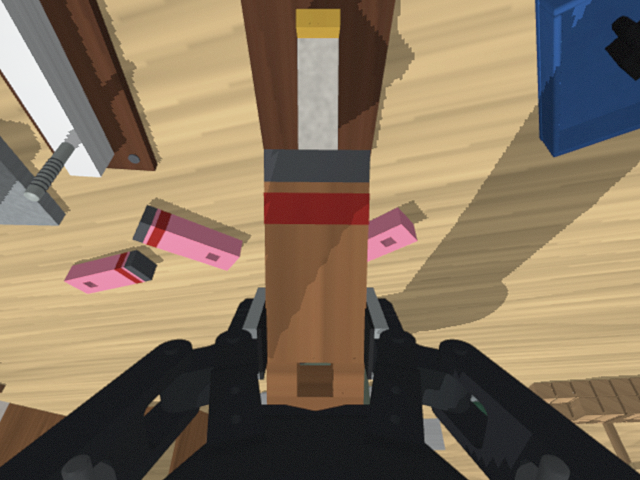

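View pics/c13.png

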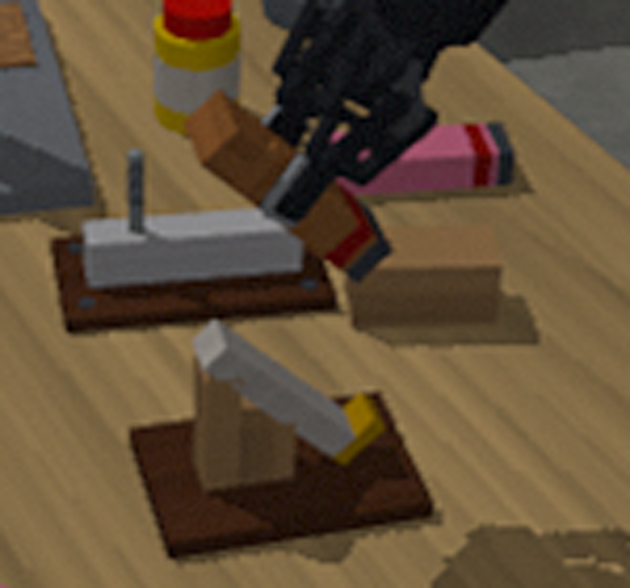

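The bar is parallel to the slope and centred laterally (lip 296–341 vs bar 264–370, same centre column). Lower onto it.

carry_out:
  series:
    - [0.032, 0, 0.027, 0, -0.001, 0, 255]
    - [0.065, 0, 0.054, 0, -0.0015, 0, 255]
    - [0.0645, 0, 0.07, 0, -0.0015, 0, 255]
    - [0.0642, 0, 0.0814, 0, -0.0015, 0, 255]
    - [0.0655, 0.0004, 0.083, 0, -0.0015, 0, 255]
    - [0.0655, 0.0004, 0.083, 0, -0.0015, 0, 255]

```text
clock: 19.15
position: [0.5542, -0.1092, 0.0872]
tool_rot: [-3.139, 0.611, -0.229]
force: [-0.5, -0.8, -1.4]
grip_width: 0.0392
```

```bash
python3 look.py wrist,side 14; python3 - <<'E'
from slope import *
s=telemetry.observe(); Tc=Tof(s)
C=(Tc@G)[:3,3]-lie; print("offset along X,Y,N", C@X, C@np.cross(N,X), C@N)
crop(cv2.imread("pics/side14.png"),260,220,130,110,5,"pics/c14.png")
E
```

```text
19.15 [ 0.5542 -0.1092  0.0872] [-3.1394  0.6109 -0.2291] [-0.49 -0.76 -1.39] 0.0392 q [-0.1   1.    0.42  1.34 -0.34  1.49 -1.4 ]
Q [-0.09864420076460662, 1.0003899921360004, 0.4239470147489294, 1.3446928563357652, -0.3408639931547402, 1.4948393930688704, -1.4049642066222883] [0.554165367418561, -0.10917163195010762, 0.08717790439291581] [-3.13937524527561, 0.6109371111006348, -0.2290754195376028]
offset along X,Y,N 0.0021937321586037633 0.0008057450468831266 0.0015984739801563127
```

View pics/wrist14.png

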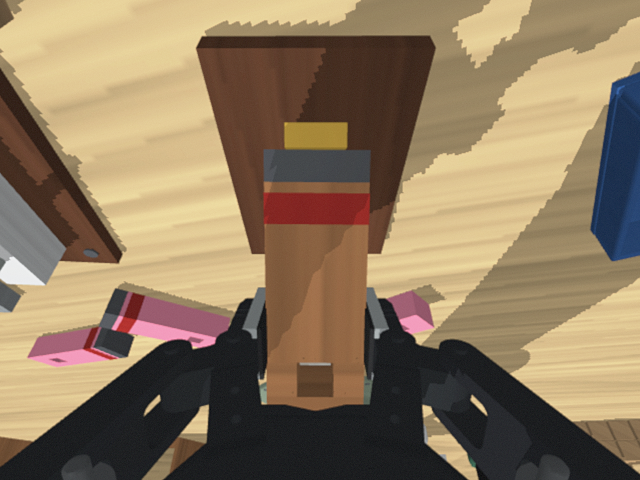

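View pics/c14.png

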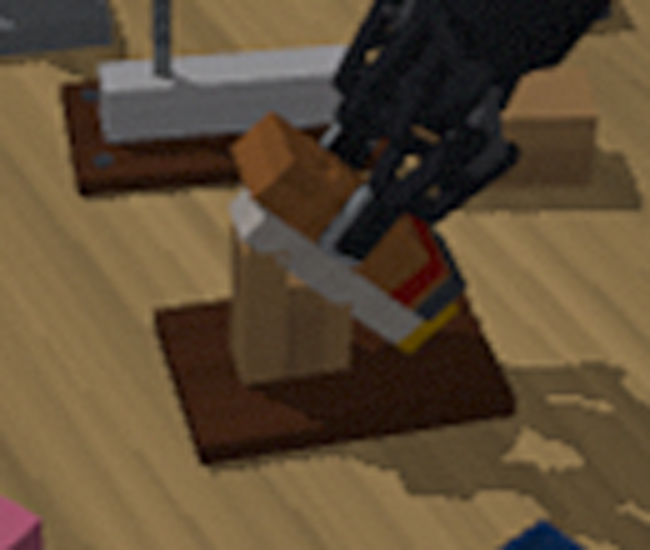

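Seated within ~2 mm of the lip and slope, no contact force yet. Ease in, release, wait, then back off along the tool axis.

carry_out:
  series:
    - [0.001, 0, 0.0015, 0, 0, 0, 255]
    - [0.001, 0, 0.0015, 0, 0, 0, 255]
    - [0.001, 0, 0.0015, 0, 0, 0, 160]
    - [0.001, 0, 0.0015, 0, 0, 0, 0]
    - [0.001, 0, 0.0015, 0, 0, 0, 0]
    - [0.001, 0, 0.0015, 0, 0, 0, 0]
    - [0.001, 0, 0.0015, 0, 0, 0, 0]
    - [0.001, 0, -0.03, 0, 0, 0, 0]
    - [0.001, 0, -0.07, 0, 0, 0, 0]
    - [0.001, 0, -0.1, 0, 0, 0, 0]

```text
clock: 20.5
position: [0.6112, -0.1228, 0.1688]
tool_rot: [-3.14, 0.612, -0.229]
force: [0.6, 0.7, -0.2]
grip_width: 0.0852
```

```bash
python3 look.py wrist,side 15; python3 -c "
from h import *
crop(cv2.imread('pics/side15.png'),260,220,130,110,5,'pics/c15.png')"
```

```text
20.5 [ 0.6112 -0.1228  0.1688] [-3.1398  0.6116 -0.2293] [ 0.63  0.73 -0.23] 0.0852 q [-0.06  1.    0.44  1.09 -0.33  1.73 -1.44]
Q [-0.06306917839431239, 1.0041403162889806, 0.4438179535087589, 1.0936136902576097, -0.3313107558265354, 1.7323689865776772, -1.439593974749596] [0.6112230960437601, -0.12283768114303238, 0.16880128095082161] [-3.1397640911887446, 0.6115833585827937, -0.22931708652385385]
```

View pics/wrist15.png

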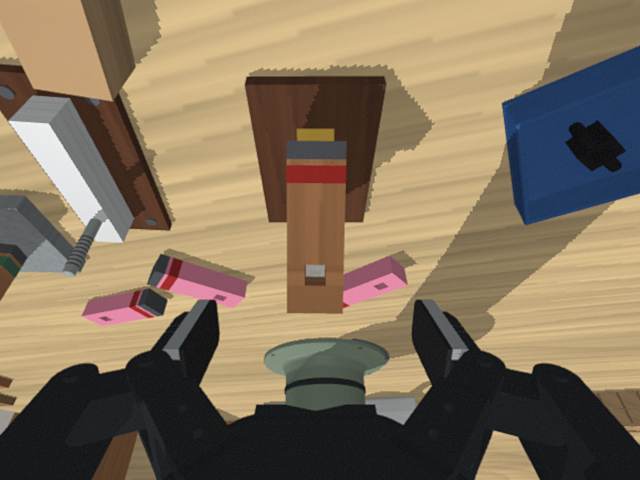

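View pics/c15.png

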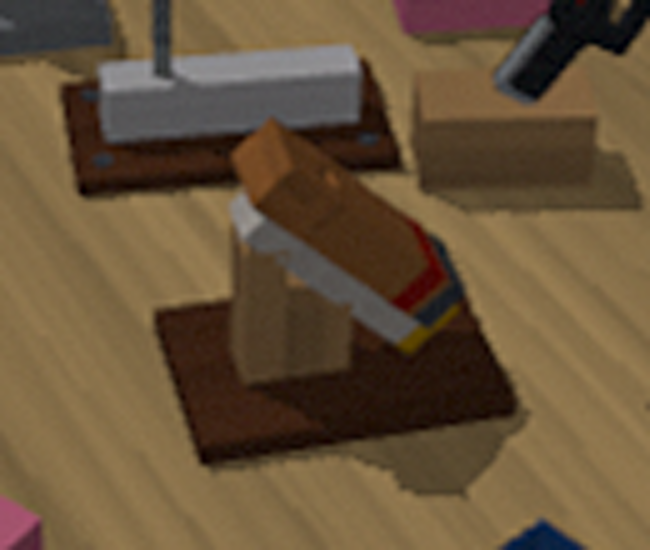

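The stop lies on the slope, foot (287–346, 142–158) against the yellow lip, let go and centred. Now the re-grasp: tool at +10° (tilted the other way relative to the bar), gripping nearer the hole end.

```bash
python3 - <<'E'
from slope import *
D.append(([-0.06306917839431239, 1.0041403162889806, 0.4438179535087589, 1.0936136902576097, -0.3313107558265354, 1.7323689865776772, -1.439593974749596],[0.6112230960437601, -0.12283768114303238, 0.16880128095082161],[-3.1397640911887446, 0.6115833585827937, -0.22931708652385385]))
b=fit(D);par,sg=b[2],b[1]; print(b[0],par)
s=telemetry.observe(); q=s["qpos"]; Tc=Tof(s)
T=np.load("pics/T15.npy")
# check: foot/hole-end corners on bar top plane
K,E=ext('wrist',T); n0=lie+.013*N
for p in [(287,142),(346,142),(287,313),(343,313)]:
    d=E[:3,:3]@np.linalg.inv(K)@[*p,1.]; P=E[:3,3]+d*((n0-E[:3,3])@N)/(d@N); v=P-lie; print(p,"X %.4f Y %.4f"%(v@X,v@np.cross(N,X)))
f2=2.911-np.pi
gp=lie+.02*X+.002*N
Tg=pose(gp,f2,np.deg2rad(10)); z=Tg[:3,2]
for n,o in(("via",.16),("hover",.09),("grasp",0)):
    Tt=Tg.copy(); Tt[:3,3]-=o*z; print(n,Tt[:3,3],delta(Tc,Tt).round(4),*ik(Tt,q,par,sg))
E
```

```text
0.0001418933086458982 [ 0.32    0.5297  0.4208  0.328   1.5719 -0.0211 -0.0386  0.0003]
(287, 142) X -0.0590 Y -0.0192
(346, 142) X -0.0590 Y 0.0201
(287, 313) X 0.0594 Y -0.0205
(343, 313) X 0.0594 Y 0.0195
via [ 0.5333 -0.105   0.2414] [-0.1076  0.     -0.0127 -0.0013  0.783   0.0006] [-0.3086  0.3229  0.4751  1.967  -0.1959  0.7196 -1.5309] 2.5843954377769465e-06
hover [ 0.5451 -0.1078  0.1725] [-0.0582  0.0001  0.0369 -0.0013  0.783   0.0006] [-0.273   0.4492  0.4555  2.0077 -0.3251  0.573  -1.4139] 2.745584794738855e-06
grasp [ 0.5603 -0.1113  0.0838] [ 0.0053  0.0002  0.1007 -0.0013  0.783   0.0006] [-0.163   0.6073  0.3266  2.0216 -0.4276  0.3948 -1.3239] 3.173213317826098e-06
```

Bar verified to within 1 mm of rest_lie. Move to the via/hover pose.

carry_out:
  series:
    - [-0.01, 0, -0.03, 0, 0.12, 0, 0]
    - [-0.035, 0, -0.05, 0, 0.28, 0, 0]
    - [-0.065, 0, -0.055, 0, 0.43, 0, 0]
    - [-0.095, 0, -0.045, -0.001, 0.58, 0, 0]
    - [-0.108, 0, -0.025, -0.001, 0.72, 0.0006, 0]
    - [-0.108, 0, -0.013, -0.0013, 0.783, 0.0006, 0]
    - [-0.09, 0, 0.005, -0.0013, 0.783, 0.0006, 0]
    - [-0.058, 0, 0.037, -0.0013, 0.783, 0.0006, 0]
    - [-0.058, 0, 0.037, -0.0013, 0.783, 0.0006, 0]

```text
clock: 21.72
position: [0.5416, -0.1068, 0.1681]
tool_rot: [3.14, -0.166, -0.231]
force: [-0.3, 0.7, -0.1]
grip_width: 0.0854
```

```bash
python3 look.py wrist 16; python3 - <<'E'
from slope import *
s=telemetry.observe(); Tc=Tof(s)
Tg=pose(lie+.02*X+.002*N,2.911-np.pi,np.deg2rad(10)); print("grasp",delta(Tc,Tg).round(4))
E
```

```text
21.725 [ 0.5416 -0.1068  0.1681] [ 3.1405 -0.1656 -0.2308] [-0.31  0.72 -0.06] 0.0854 q [-0.29  0.46  0.47  2.01 -0.34  0.57 -1.4 ]
Q [-0.2851296316340014, 0.4584090173208241, 0.47207068580383904, 2.0131735170554292, -0.3446152166682428, 0.5738940869896383, -1.3969688219959404] [0.5416094252617605, -0.10681266750894061, 0.16813101383992274] [3.1404509890752754, -0.16556515414974937, -0.2307615365364939]
grasp [ 0.0037 -0.0001  0.088   0.0008  0.0065 -0.0007]
```

View pics/wrist16.png

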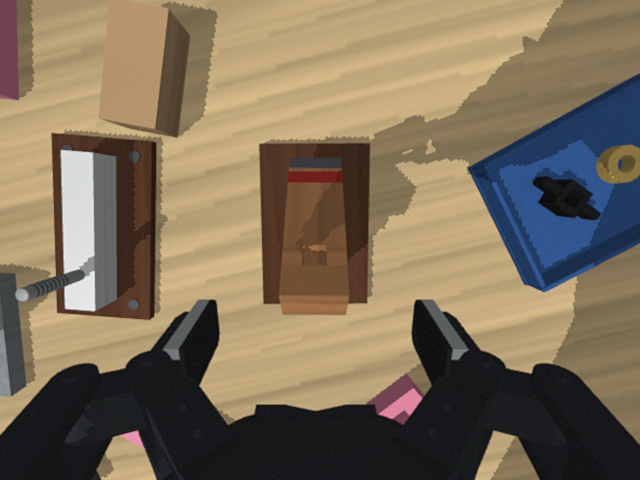

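Bar centred between the jaws. Descend and grip.

carry_out:
  series:
    - [0.0015, 0, 0.035, 0, 0.003, 0, 0]
    - [0.003, 0, 0.07, 0, 0.006, 0, 0]
    - [0.0037, 0, 0.088, 0.001, 0.006, 0, 0]
    - [0.0037, 0, 0.088, 0.001, 0.006, 0, 0]
    - [0.0037, 0, 0.088, 0.001, 0.006, 0, 255]
    - [0.0037, 0, 0.088, 0.001, 0.006, 0, 255]
    - [0.0037, 0, 0.088, 0.001, 0.006, 0, 255]
    - [0.0037, 0, 0.088, 0.001, 0.006, 0, 255]
    - [0.0037, 0, 0.088, 0.001, 0.006, 0, 255]
  force: 60

```text
clock: 22.9
position: [0.5619, -0.1112, 0.0854]
tool_rot: [-3.14, -0.178, -0.231]
force: [-3.7, 1.2, 13.2]
grip_width: 0.0392
```

```bash
python3 look.py wrist,side 17;  python3 -c "
from h import *
crop(cv2.imread('pics/side17.png'),260,220,130,110,5,'pics/c17.png')"
```

```text
22.9 [ 0.5619 -0.1112  0.0854] [-3.14   -0.1777 -0.2308] [-3.71  1.19 13.17] 0.0392 q [-0.17  0.61  0.34  2.02 -0.45  0.4  -1.3 ]
Q [-0.17282668797882983, 0.6085539339246311, 0.34157746937882083, 2.019790450812969, -0.4521354190097718, 0.3980225432137738, -1.3019352973677367] [0.5619440467629981, -0.111161146986371, 0.08540304176948912] [-3.1399531906802283, -0.17774762194339355, -0.23080113711840577]
```

View pics/c17.png

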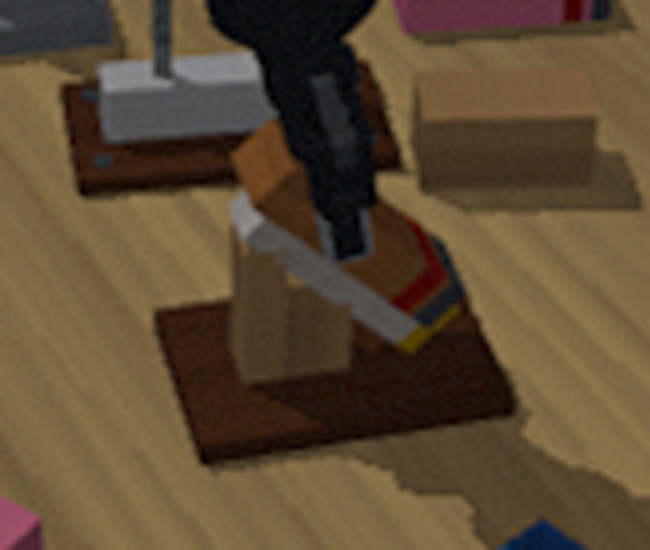

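View pics/wrist17.png

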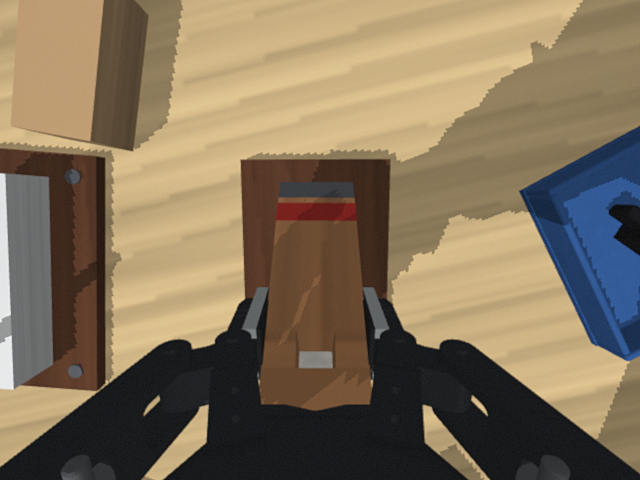

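Gripped solidly, bar still on the slope. Lift clear.

carry_out:
  series:
    - [0.0035, 0, -0.02, 0, 0, 0, 255]
    - [0.0105, 0, -0.059, 0, 0, 0, 255]
    - [0.019, 0, -0.108, 0, 0, 0, 255]
    - [0.028, 0, -0.157, 0, 0, 0, 255]
    - [0.035, 0, -0.197, 0, 0, 0, 255]
    - [0.035, 0, -0.197, 0, 0, 0, 255]
    - [0.035, 0, -0.197, 0, 0, 0, 255]

```text
clock: 23.88
position: [0.561, -0.1111, 0.284]
tool_rot: [-3.14, -0.176, -0.231]
force: [-0.5, 0.9, -1.2]
grip_width: 0.0395
```

```bash
python3 look.py wrist,side 18; cat > padplan.py <<'E'
from slope import *
T17=np.load("pics/T17.npy"); G2=np.linalg.inv(T17)@stopT(lie,X,N)
def up(c,phi,lean=0):  # stop upright; original heading f -> phi ; bar z axis = horizontal along +f dir
    zf=np.array([np.cos(phi),np.sin(phi),0]); return stopT(c,[0,0,1],zf)@np.linalg.inv(G2)
E
python3 - <<'E'
from padplan import *
D.append(([-0.06306917839431239, 1.0041403162889806, 0.4438179535087589, 1.0936136902576097, -0.3313107558265354, 1.7323689865776772, -1.439593974749596],[0.6112230960437601, -0.12283768114303238, 0.16880128095082161],[-3.1397640911887446, 0.6115833585827937, -0.22931708652385385]))
b=fit(D);par,sg=b[2],b[1]
s=telemetry.observe(); q=s["qpos"]; Tc=Tof(s)
pad=np.array([.58,.40,.082])
for phi in (.3,.6,.9,1.2,1.5):
  for h in (.2,.12,0):
    Tt=up(pad+[0,0,h],phi); print(phi,h,Tt[:3,3],delta(Tc,Tt).round(3),*ik(Tt,q,par,sg))
E
```

```text
23.875 [ 0.561  -0.1111  0.284 ] [-3.1402 -0.1759 -0.2305] [-0.45  0.9  -1.2 ] 0.0395 q [-0.38  0.34  0.59  1.85 -0.24  0.84 -1.49]
Q [-0.3783494461543262, 0.3354097691778215, 0.5911660346514327, 1.8516553419298682, -0.23572942453790655, 0.8436351462614177, -1.4883144107724493] [0.5609716368955309, -0.1110524593565608, 0.28398303486318266] [-3.1401509222686137, -0.1758654532454138, -0.23052829019295618]
0.3 0.2 [0.5734 0.3985 0.2865] [-0.102 -0.499 -0.021 -0.116 -0.764 -0.53 ] [-0.5918  0.9584 -0.0486  0.7536 -0.1641  1.93   -1.927 ] 0.06967629045149135
0.3 0.12 [0.5734 0.3985 0.2065] [-0.116 -0.499  0.058 -0.116 -0.764 -0.53 ] [-0.6826  1.0899  0.2317  0.7303 -0.3486  1.93   -1.804 ] 8.474575628277246e-06
0.3 0 [0.5734 0.3985 0.0865] [-0.137 -0.499  0.176 -0.116 -0.764 -0.53 ] [-0.7095  1.2011  0.2953  0.8076 -0.405   1.7637 -1.7372] 3.5688134067890838e-06
0.6 0.2 [0.5742 0.3967 0.2865] [-0.101 -0.497 -0.02  -0.182 -0.737 -0.83 ] [-0.7359  0.9593  0.1853  0.7699 -0.1586  1.93   -1.5771] 0.0999078009513058
0.6 0.12 [0.5742 0.3967 0.2065] [-0.115 -0.497  0.058 -0.182 -0.737 -0.83 ] [-
[... 920 characters left out ...]
] [-0.9183  1.0568  0.362   0.8386 -0.0109  1.8115 -1.0176] 2.863374055279866e-06
1.2 0 [0.5771 0.3939 0.0865] [-0.133 -0.495  0.177 -0.313 -0.644 -1.427] [-0.9143  1.1644  0.3292  0.9055 -0.023   1.6414 -1.0602] 2.751056970841082e-06
1.5 0.2 [0.579  0.3933 0.2865] [-0.096 -0.495 -0.02  -0.379 -0.575 -1.723] [-0.9882  0.9329  0.3695  0.8992  0.1318  1.7824 -0.7662] 2.1068207201054858e-06
1.5 0.12 [0.579  0.3933 0.2065] [-0.11  -0.495  0.059 -0.379 -0.575 -1.723] [-0.9861  0.9857  0.3396  0.9859  0.1277  1.6511 -0.8172] 1.9782291001974447e-06
1.5 0 [0.579  0.3933 0.0865] [-0.131 -0.495  0.177 -0.379 -0.575 -1.723] [-0.9798  1.102   0.3108  1.0459  0.1141  1.4849 -0.8761] 1.924787480012629e-06
```

View pics/wrist18.png

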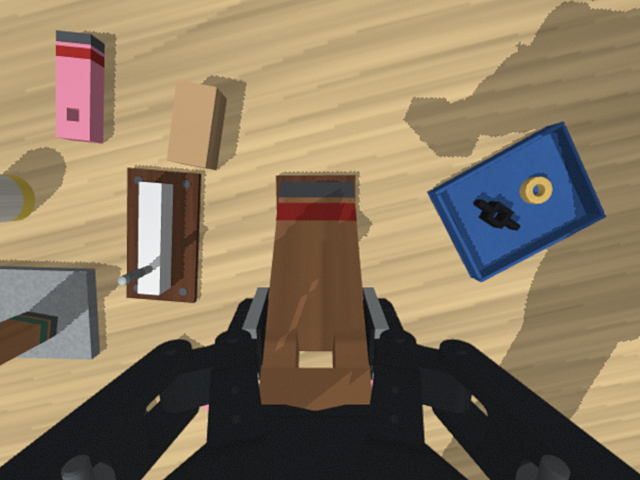

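Held unchanged (foot rows 180–197 as before). First carry high to near the pad with yaw turned to 1.5 rad, then look at the pad.

```bash
python3 - <<'E'
from padplan import *
D.append(([-0.06306917839431239, 1.0041403162889806, 0.4438179535087589, 1.0936136902576097, -0.3313107558265354, 1.7323689865776772, -1.439593974749596],[0.6112230960437601, -0.12283768114303238, 0.16880128095082161],[-3.1397640911887446, 0.6115833585827937, -0.22931708652385385]))
b=fit(D);par,sg=b[2],b[1]
s=telemetry.observe(); q=s["qpos"]; Tc=Tof(s)
Tt=np.eye(4); Tt[:3,:3]=R.from_rotvec([0,0,1.73]).as_matrix()@Tc[:3,:3]; Tt[:3,3]=[.575,.28,.29]
d=delta(Tc,Tt); print(d.round(4)); q1,e=ik(Tt,q,par,sg); print(q1,e)
for k in (.25,.5,.75):
    M=np.eye(4);M[:3,:3]=R.from_rotvec(d[3:]*k).as_matrix();M[:3,3]=d[:3]*k; Tm=Tc@M; print(Tm[:3,3],*ik(Tm,q,par,sg))
E
```

```text
[-0.0734 -0.3841 -0.0193  0.301  -0.0015 -1.7036]
[-0.5062  0.4532  0.0536  1.5715 -0.203   1.038  -0.433 ] 1.0553677221590684e-06
[ 0.5644 -0.0134  0.2851] [-0.4233  0.304   0.4519  1.858  -0.2231  0.8477 -1.2341] 3.562648725856405e-07
[0.5679 0.0844 0.2867] [-0.4545  0.317   0.3148  1.8142 -0.2298  0.8811 -0.9635] 6.986470395889647e-07
[0.5715 0.1822 0.2884] [-0.4784  0.3681  0.1798  1.7192 -0.2282  0.9437 -0.6937] 8.893076050842757e-07
```

carry_out:
  series:
    - [-0.0073, -0.038, -0.002, 0.03, 0, -0.17, 255]
    - [-0.0147, -0.077, -0.004, 0.06, 0, -0.34, 255]
    - [-0.022, -0.115, -0.006, 0.09, 0, -0.51, 255]
    - [-0.029, -0.154, -0.008, 0.12, 0, -0.68, 255]
    - [-0.0367, -0.192, -0.01, 0.15, -0.001, -0.85, 255]
    - [-0.044, -0.23, -0.012, 0.18, -0.001, -1.02, 255]
    - [-0.051, -0.269, -0.0135, 0.21, -0.001, -1.19, 255]
    - [-0.0587, -0.307, -0.0155, 0.24, -0.001, -1.36, 255]
    - [-0.066, -0.346, -0.0174, 0.27, -0.001, -1.53, 255]
    - [-0.0734, -0.384, -0.019, 0.3, -0.0015, -1.7, 255]

```text
clock: 25.22
position: [0.5753, 0.2807, 0.2895]
tool_rot: [-3.141, -0.174, 1.501]
force: [-0.2, -0.5, -1.4]
grip_width: 0.0391
```

carry_out:
  series:
    - [0, 0, 0, 0, 0, 0, 255]
    - [0, 0, 0, 0, 0, 0, 255]
    - [0, 0, 0, 0, 0, 0, 255]

```text
clock: 25.6
position: [0.5757, 0.2787, 0.2905]
tool_rot: [3.141, -0.174, 1.494]
force: [0.4, 0.2, -1.2]
grip_width: 0.0395
```

```bash
python3 look.py wrist,side 19
```

```text
25.6 [0.5757 0.2787 0.2905] [ 3.1409 -0.1741  1.4937] [ 0.35  0.18 -1.24] 0.0395 q [-0.5   0.45  0.05  1.57 -0.2   1.04 -0.44]
Q [-0.5036941326716606, 0.45235078068070383, 0.052499211365897906, 1.5722524813264904, -0.20045972130360276, 1.0362856262654163, -0.43928036653733216] [0.5756797060413044, 0.27866216505035546, 0.2904584214422422] [3.140895988009877, -0.17410617454103394, 1.493715250587442]
```

View pics/wrist19.png

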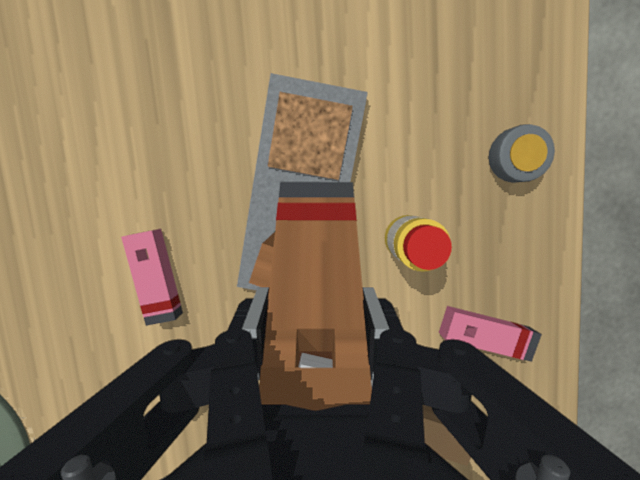

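The cork pad is fully visible at about (279,92), (353,104), (341,180), (268,169). Measure and plan the placing.

```bash
python3 - <<'E'
from padplan import *
D.append(([-0.06306917839431239, 1.0041403162889806, 0.4438179535087589, 1.0936136902576097, -0.3313107558265354, 1.7323689865776772, -1.439593974749596],[0.6112230960437601, -0.12283768114303238, 0.16880128095082161],[-3.1397640911887446, 0.6115833585827937, -0.22931708652385385]))
b=fit(D);par,sg=b[2],b[1]
s=telemetry.observe(); q=s["qpos"]; Tc=Tof(s); T=np.load("pics/T19.npy")
im=cv2.imread("pics/wrist19.png"); 
hsv=cv2.cvtColor(im[80:182,262:362],cv2.COLOR_BGR2HSV); 
bd=cv2.inRange(cv2.blur(hsv,(3,3)),(5,60,40),(20,255,255)); c=max(cv2.findContours(bd,0,1)[0],key=cv2.contourArea); r=cv2.boxPoints(cv2.minAreaRect(c))+[262,80]; print("box",r.tolist())
for Q in (r,[(279,92),(353,104),(341,180),(268,169)]):
    P=np.array([ray('wrist',p,.022,T)[:2] for p in Q]); print(P.round(4).tolist(),np.linalg.norm(P-np.roll(P,-1,0),axis=1).round(4),"ctr",P.mean(0))
    if Q is r: pc=P.mean(0)
for phi in (1.5,):
  for h in (.2,.12,.03,.004,0):
    Tt=up(np.r_[pc,.082+h],phi); print(h,Tt[:3,3],delta(Tc,Tt).round(4),*ik(Tt,q,par,sg))
E
```

```text
box [[265.7320747375488, 165.76226806640625], [279.588680267334, 91.86037731170654], [351.8603820800781, 105.41132354736328], [338.00376892089844, 179.31321716308594]]
[[0.5223, 0.369], [0.5474, 0.4545], [0.6332, 0.4322], [0.6104, 0.3456]] [0.0891 0.0886 0.0896 0.0912] ctr [0.5783 0.4003]
[[0.5467, 0.4544], [0.6346, 0.4337], [0.614, 0.3444], [0.5247, 0.3649]] [0.0904 0.0916 0.0917 0.0922] ctr [0.58   0.3994]
0.2 [0.5773 0.3937 0.2865] [ 0.112  -0.0072  0.0241  0.0013 -0.7822 -0.0051] [-0.971   0.9238  0.3164  0.902   0.1659  1.787  -0.7898] 1.6872961443595626e-06
0.12 [0.5773 0.3937 0.2065] [ 0.0981 -0.0073  0.1029  0.0013 -0.7822 -0.0051] [-0.9759  0.9794  0.3081  0.9891  0.149   1.6533 -0.8331] 1.6037975212326435e-06
0.03 [0.5773 0.3937 0.1165] [ 0.0824 -0.0074  0.1915  0.0013 -0.7822 -0.0051] [-0.9791  1.0659  0.3053  1.042   0.1263  1.5226 -0.8703] 1.574028461959402e-06
0.004 [0.5773 0.3937 0.0905] [ 0.0779 -0.0074  0.2171  0.0013 -0.7822 -0.0051] [-0.9796  1.0948  0.3052  1.0492  0.1191  1.4888 -0.8794] 1.576897110999932e-06
0 [0.5773 0.3937 0.0865] [ 0.0772 -0.0074  0.2211  0.0013 -0.7822 -0.0051] [-0.9797  1.0994  0.3052  1.05    0.118   1.4838 -0.8807] 1.577720001144846e-06
```

Pad centre (0.579, 0.400), three views agree within 2 mm. Tilt upright and move to 120 mm above.

carry_out:
  series:
    - [0.02, -0.001, -0.01, 0, -0.13, -0.001, 255]
    - [0.045, -0.002, -0.01, 0, -0.28, -0.002, 255]
    - [0.07, -0.004, 0, 0, -0.43, -0.003, 255]
    - [0.095, -0.006, 0.01, 0.001, -0.58, -0.004, 255]
    - [0.112, -0.007, 0.02, 0.0013, -0.72, -0.005, 255]
    - [0.112, -0.0072, 0.024, 0.0013, -0.782, -0.005, 255]
    - [0.106, -0.0072, 0.06, 0.0013, -0.782, -0.005, 255]
    - [0.098, -0.0073, 0.103, 0.0013, -0.782, -0.005, 255]
    - [0.098, -0.0073, 0.103, 0.0013, -0.782, -0.005, 255]
    - [0.098, -0.0073, 0.103, 0.0013, -0.782, -0.005, 255]

```text
clock: 26.95
position: [0.5776, 0.3945, 0.2083]
tool_rot: [3.141, 0.606, 1.5]
force: [-0.0, -0.4, -0.6]
grip_width: 0.0394
```

```bash
python3 look.py wrist,side,scene 20; python3 - <<'E'
from padplan import *
s=telemetry.observe(); Tc=Tof(s); S=Tc@G2; print("stop est",S[:3,3],"x axis",S[:3,0])
for h in (.03,.004,.001): print(h,delta(Tc,up([.579,.4,.082+h],1.5)).round(4))
a=cv2.imread("pics/side20.png")[100:260,200:330];c=cv2.imread("pics/scene20.png")[80:240,320:450]
cv2.imwrite("pics/c20.png",cv2.resize(np.hstack([a,c]),None,fx=3,fy=3,interpolation=2))
E
```

```text
26.95 [0.5776 0.3945 0.2083] [3.1413 0.606  1.4997] [-0.03 -0.43 -0.58] 0.0394 q [-0.94  0.97  0.21  0.98  0.21  1.67 -0.87]
Q [-0.937783014942652, 0.9675573119488574, 0.2139643922049622, 0.9839150379471419, 0.2137507420811744, 1.6669009278811393, -0.8743111009317452] [0.5775567039622858, 0.39454773068175086, 0.20828705033589773] [3.1412902098932927, 0.6060406130974423, 1.4996833166507857]
stop est [0.5786 0.4014 0.2039] x axis [-0.0019 -0.0022  1.    ]
0.03 [ 0.0512  0.0005  0.0763  0.0021 -0.0024 -0.0001]
0.004 [ 0.066   0.0005  0.0977  0.0021 -0.0024 -0.0001]
0.001 [ 0.0677  0.0005  0.1001  0.0021 -0.0024 -0.0001]
```

View pics/c20.png

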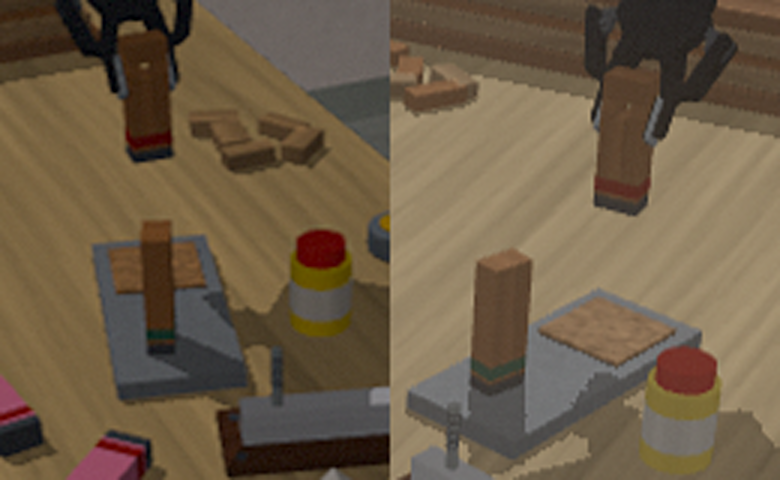

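View pics/wrist20.png

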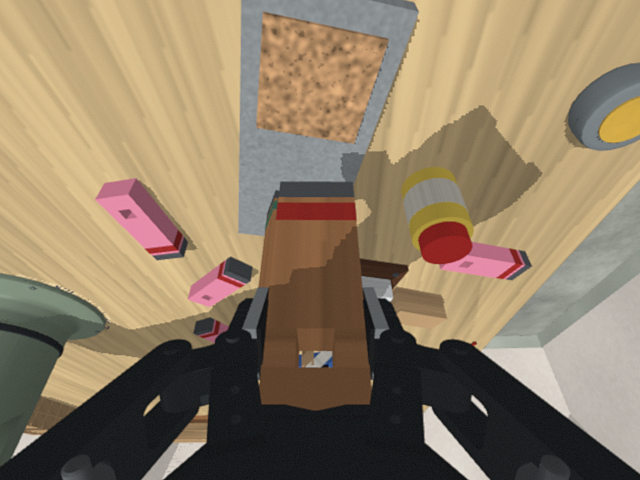

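Bar upright (model lean <0.003 rad), foot row unchanged in hand. Lower to 4 mm above the pad.

carry_out:
  series:
    - [0.02, 0, 0.03, 0.001, -0.001, 0, 255]
    - [0.04, 0, 0.06, 0.002, -0.002, 0, 255]
    - [0.0512, 0.0005, 0.0763, 0.002, -0.0024, 0, 255]
    - [0.061, 0.0005, 0.09, 0.002, -0.0024, 0, 255]
    - [0.066, 0.0005, 0.0977, 0.002, -0.0024, 0, 255]
    - [0.066, 0.0005, 0.0977, 0.002, -0.0024, 0, 255]
    - [0.066, 0.0005, 0.0977, 0.002, -0.0024, 0, 255]

```text
clock: 27.98
position: [0.5776, 0.3931, 0.0894]
tool_rot: [-3.139, 0.609, 1.5]
force: [-0.3, -1.2, -1.8]
grip_width: 0.0392
```

```bash
python3 look.py side,scene 21; python3 - <<'E'
from padplan import *
s=telemetry.observe(); Tc=Tof(s); S=Tc@G2; print("stop est",S[:3,3],"x axis",S[:3,0])
for h in (.001,0,-.001): print(h,delta(Tc,up([.579,.4,.082+h],1.5)).round(4))
a=cv2.imread("pics/side21.png")[120:250,210:320];c=cv2.imread("pics/scene21.png")[110:240,330:440]
cv2.imwrite("pics/c21.png",cv2.resize(np.hstack([a,c]),None,fx=3.6,fy=3.6,interpolation=2))
E
```

```text
27.975 [0.5776 0.3931 0.0894] [-3.1392  0.6089  1.5004] [-0.34 -1.18 -1.8 ] 0.0392 q [-0.93  1.08  0.2   1.05  0.2   1.5  -0.93]
Q [-0.9324531451815857, 1.0836267091013965, 0.19638896982304765, 1.0450896229575883, 0.20434385342935213, 1.503324610662432, -0.9323206606149844] [0.5775655114918274, 0.3930582152725749, 0.0893607719798027] [-3.139155276111706, 0.6088868618409258, 1.50043164251402]
stop est [0.5785 0.3997 0.0848] x axis [0.001  0.0011 1.    ]
0.001 [ 0.0013  0.0004  0.0013 -0.0007  0.0012  0.0006]
0 [ 0.0019  0.0004  0.0021 -0.0007  0.0012  0.0006]
-0.001 [ 0.0025  0.0004  0.003  -0.0007  0.0012  0.0006]
```

View pics/c21.png

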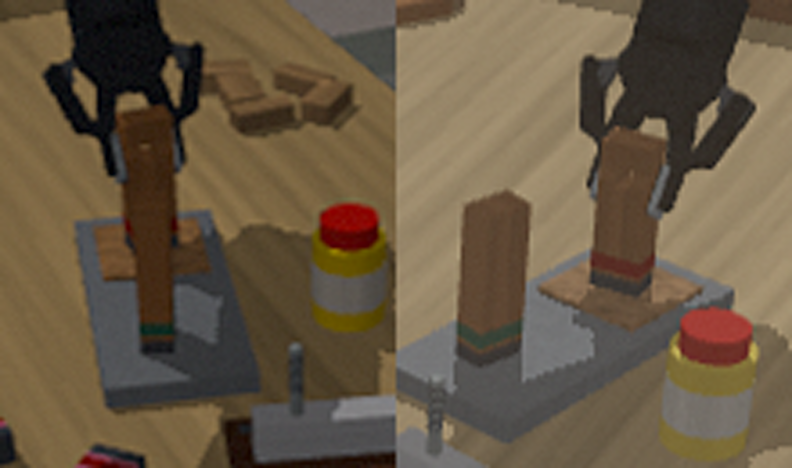

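Bar over the pad middle, ~3 mm above. Ease down until contact.

carry_out:
  series:
    - [0.001, 0.0004, 0.001, 0, 0.001, 0, 255]
    - [0.002, 0.0004, 0.0025, 0, 0.001, 0, 255]
    - [0.0025, 0.0004, 0.003, 0, 0.001, 0, 255]
    - [0.0025, 0.0004, 0.003, 0, 0.001, 0, 255]
    - [0.0025, 0.0004, 0.003, 0, 0.001, 0, 255]

```text
clock: 28.7
position: [0.5779, 0.3932, 0.0862]
tool_rot: [-3.139, 0.609, 1.5]
force: [-2.8, -0.3, 14.5]
grip_width: 0.0391
```

Contact at 14 N. Relax most of the press, then open and back away along the tool axis.

carry_out:
  series:
    - [-0.0005, 0, -0.0007, 0, 0, 0, 255]
    - [-0.0005, 0, -0.0007, 0, 0, 0, 255]
    - [-0.0005, 0, -0.0007, 0, 0, 0, 150]
    - [-0.0005, 0, -0.0007, 0, 0, 0, 100]
    - [-0.0005, 0, -0.0007, 0, 0, 0, 0]
    - [-0.0005, 0, -0.0007, 0, 0, 0, 0]
    - [-0.0005, 0, -0.0007, 0, 0, 0, 0]

```text
clock: 29.58
position: [0.5776, 0.3931, 0.0853]
tool_rot: [-3.138, 0.609, 1.501]
force: [-0.2, 0.7, 0.4]
grip_width: 0.0854
```

```bash
python3 look.py wrist,side,scene 22; python3 - <<'E'
from h import *
a=cv2.imread("pics/side22.png")[120:250,210:320];c=cv2.imread("pics/scene22.png")[110:240,330:440]
cv2.imwrite("pics/c22.png",cv2.resize(np.hstack([a,c]),None,fx=3.6,fy=3.6,interpolation=2))
E
```

```text
29.575 [0.5776 0.3931 0.0853] [-3.138   0.6088  1.5011] [-0.19  0.67  0.41] 0.0854 q [-0.93  1.09  0.2   1.04  0.2   1.5  -0.93]
Q [-0.9317984128089775, 1.0884702436879183, 0.19548252991268558, 1.044997936358126, 0.2037220641338914, 1.4991687087687875, -0.9333738174774177] [0.5775735403158037, 0.3931072366721207, 0.08531941055030326] [-3.1379684727212647, 0.6087604030782336, 1.5011157551061134]
```

View pics/c22.png

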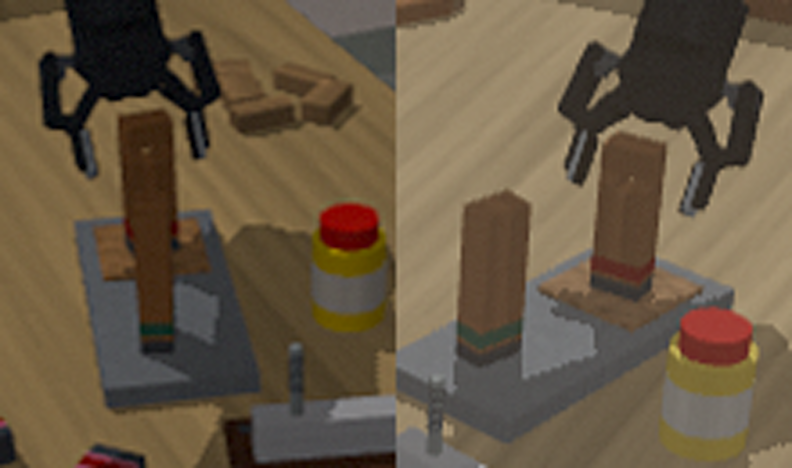

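View pics/wrist22.png

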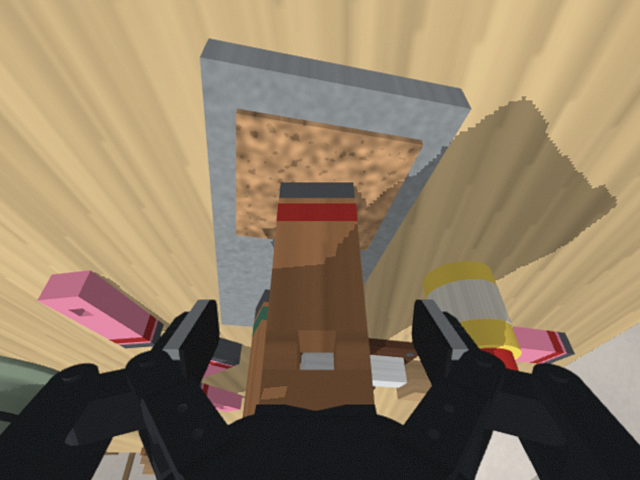

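Standing free with open jaws. Retreat along the tool axis.

carry_out:
  series:
    - [0, 0, -0.015, 0, 0, 0, 0]
    - [0, 0, -0.04, 0, 0, 0, 0]
    - [0, 0, -0.08, 0, 0, 0, 0]
    - [0, 0, -0.12, 0, 0, 0, 0]
    - [0, 0, -0.14, 0, 0, 0, 0]
    - [0, 0, -0.14, 0, 0, 0, 0]
    - [0, 0, -0.14, 0, 0, 0, 0]

```text
clock: 30.6
position: [0.5836, 0.4724, 0.1996]
tool_rot: [-3.137, 0.609, 1.501]
force: [0.5, -0.6, -0.7]
grip_width: 0.0855
```

```bash
python3 look.py wrist,side,scene 23; python3 - <<'E'
from h import *
a=cv2.imread("pics/side23.png")[120:250,210:320];c=cv2.imread("pics/scene23.png")[110:240,330:440]
cv2.imwrite("pics/c23.png",cv2.resize(np.hstack([a,c]),None,fx=3.6,fy=3.6,interpolation=2))
E
```

```text
30.6 [0.5836 0.4724 0.1996] [-3.1374  0.6095  1.5011] [ 0.5  -0.55 -0.72] 0.0855 q [-0.96  1.13  0.21  0.66  0.18  1.85 -0.89]
Q [-0.9608944689234885, 1.1269646967863096, 0.21043648507224177, 0.6634453987901509, 0.1818253250954265, 1.8466538433821804, -0.8865993995710177] [0.5835986599660273, 0.47241076926767545, 0.19963803430358854] [-3.137440094000311, 0.6094968159425207, 1.5010989378403372]
```

View pics/c23.png

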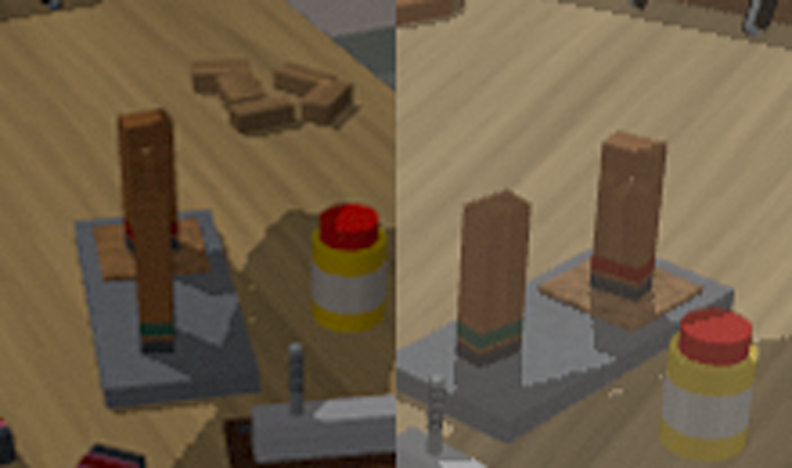

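View pics/side23.png

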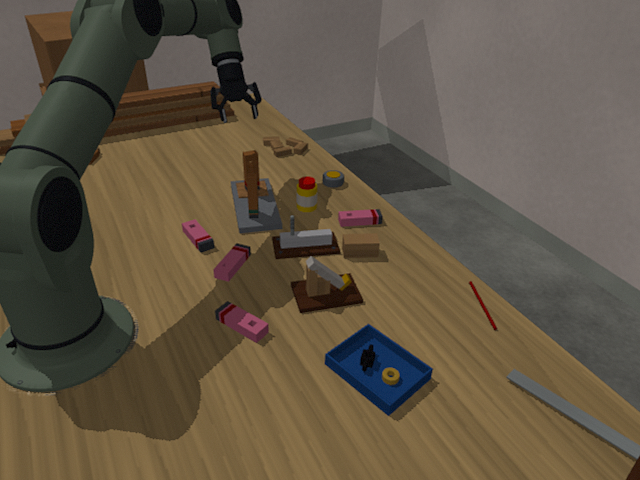

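View pics/wrist23.png

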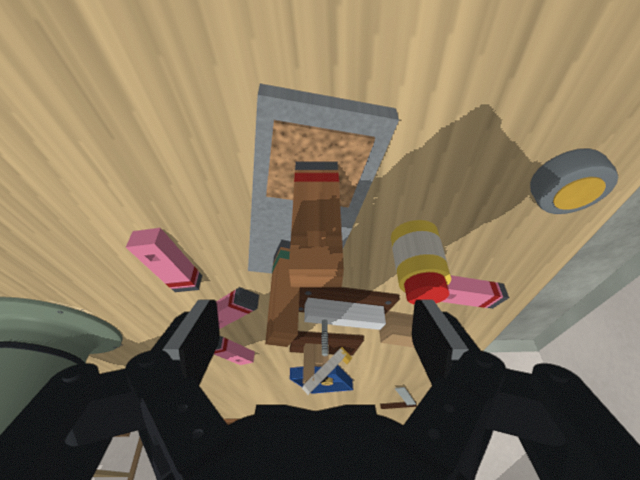

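The stop stands free on the pad, hole up; nut (368,357) and spacer (391,376) are in the tray; spare, glue jar and offcut haven't moved. One numeric check, then hand in.

```bash
python3 - <<'E'
from h import *
T=np.load("pics/T23.npy")
P=(ray('wrist',(295.5,162),.022,T)+ray('wrist',(338,162),.022,T))/2; print("foot outer edge mid",P.round(4),"-> centre approx",P[:2]-.013*np.array([np.cos(1.5),np.sin(1.5)]))
print("scene: foot / top expected px",proj('scene',[.579,.4,.022]),proj('scene',[.579,.4,.142]))
from workcell import ticket
print(np.round(telemetry.observe()["qd"],4)); print(ticket.job_done())
E
```

```text
foot outer edge mid [0.5806 0.4107 0.022 ] -> centre approx [0.57965348 0.39769485]
scene: foot / top expected px [391.65658266 189.22990529] [395.63060653 149.06302819]
[-0.0005 -0.001  -0.     -0.0057 -0.0001  0.0038  0.0024]
the job is handed in; nothing more can be done
None
```

The job is done and handed in at about 31 s of the 72 s allowed. `job_done` gives no verdict, so what follows is my own checks.

**What was done:**
- The wing nut went into the blue tray first, then the spacer.
- I lifted the stop off the stud at a 10° tool tilt and laid it on the 45° rest with its foot at the lip. After I let go, its corners measured within about 1 mm of the ideal spot.
- I then took it again nearer the hole end, from a different angle. It now stands upright on its steel foot on the cork pad.

**Last checks:**
- **Stop:** its centre measures about (0.580, 0.398), roughly 2–3 mm from the pad centre I measured at (0.579, 0.400). It looks upright in all three views, and the tool pose before release put the lean at about 0.002 rad.
- **Tray:** the nut and spacer both lie inside it.
- **Left alone:** the spare stop, glue jar and offcut look unmoved.
- **Robot:** the gripper is open and clear of everything.

**What didn't agree:** the first close on the spacer was about 9 mm too high. It read 30 mm instead of 34 mm, with 12 N upward, so I opened, lowered and gripped again. The finger opening also read about 1 mm under the true width on the spacer and the stop.

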